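# Balance the drying bar with two flywheels

## Robot

A 7-joint arm with a two-finger parallel gripper is mounted at the origin on the work surface. World frame = base frame: x ahead of the robot, y to its left, z up, the work surface at z = 0. Lengths are in m, angles in rad, forces in N, time in s.
With the tool pointing down it reaches from about 0.4 to 0.9 m from the base axis. Payload 5.5 kg.
Tool frame: the origin (TCP) lies between the finger pads; the fingertips stand 17 mm ahead of it and the grasp point (between the pads) lies 2 mm behind it (robot.tips_ahead is the distance from the TCP to the fingertips, in m); z points along the fingers, y is the direction in which the jaws open and shut (so a half turn about z gives the same grasp; the last joint's range is limited). The gripper opens to 92 mm and grips with 3 to 60 N. Pads are 19 mm wide; open, the fingers measure 130 mm over their backs; the gripper's body (75 mm by 190 mm) begins 47 mm behind the grasp point.
Start: joints at [-1.085, 0.501, -0.427, 1.55, 0.221, 1.138, -0.21], TCP at [0.144, 0.634, 0.244] pointing down, gripper open.
Joint ranges: [-2.88, 2.88], [-0.31, 2.03], [-1.54, 1.56], [0.2, 2.42], [-1.41, 4.55], [0.19, 2.02], [-2.57, 2.57]. Speed limits (rad/s): [2.57, 2.57, 3.14, 3.14, 3.14, 3.14, 3.14].

## Interface

Orientations are given as a unit quaternion [x, y, z, w].
In Python, from rig import status, optics, robot gives the robot as it stands. The module is installed in compiled form; this text tells all that it offers.
- The arm moves only by the shell command python3 -m handwheel 'ROWS' [OPENING] [FORCE]. ROWS is JSON, a list of rows, each an object with "xyz": the shift along the tool's x, y, z in cm, a list of three; "yaw": the turn about the tool's z in degrees. In form: [{"xyz": [dx, dy, dz], "yaw": yaw}, ...]. A call has 1 to 20 rows; each row is the pose to reach, as a shift and turn from the pose commanded when the call began, along the tool's axes at that moment; what a row does not reach only later rows make up. A row lasts 1/10 s, in which the tool goes at most 50 mm and 8.59 degrees, less where a joint would pass 70% of its speed; a pose out of reach is approached as far as the arm can. A call with a gripper value outside its range is refused whole. OPENING is the gripper command: -1 is shut, 1 is fully open, values between are in proportion, set as the call begins (- or left out, the last holds). The fingers move at their own pace and stop on an object; FORCE is the grip in N (left out, the last holds). Time passes only in rows, so rows that repeat a pose let the fingers close. It gives the time, the measured TCP pose, the force and the opening at its end, in the units of the state.
- status.read_state(): the state, without advancing time (a new reading comes with each control period).
- optics.grab_frame(name): name is "scene" or "side" or "wrist"; returns a dict with "img" (400x640x3 uint8, red, green, blue), "camera_matrix" (3x3 intrinsics, pixels), "k1" (the pictures are not rectified: a ray, as slopes to the right and down, at radius r is drawn at 1 + k1 r^2 times it, then the intrinsics apply), "xyz" and "orientation" of the camera in the world. Camera axes: x right, y down, z forward; pixel columns grow to the right and rows downward; lengths in m; the calibration is good to about 2 mm. A picture is of the moment at which its call begins. There is no depth.
- robot.hand_in(): hands the job in, once; it reports no verdict.
The state is a dict: "time_s": time; "q": joint angles; "joint_velocities": joint speeds; "effort": joint torques, N m; "tcp_pos": TCP position; "tcp_rot": TCP orientation; "force": force on the tool from outside, world axes, zero at the start; "wrist_torque": the same for the moment, N m; "grip_width": finger opening in m.
Only numpy, scipy, OpenCV 4.12 (cv2) and the standard library are available. Lean on these libraries where they do the work, as an engineer would, in place of code of your own. Each camera call takes 0.05 s, during which the arm holds its last target.

## Task

A motor and a knob already hang on the pivoting drying bar, which leans to the motor's side. Hang the large flywheel (red grip) by its hook on the high side, beyond the knob, and let go of it, then the small flywheel (blue grip) on the motor's side, beyond the motor, letting the bar take each weight gently without dropping it, leaning on the bar or tipping it far; move the flywheels' hangers along the bar as needed until it stands level. Leave the motor and knob hanging and the other things on the bench where they are.

Things in the scene. Friction and masses are not known exactly. Their poses are not given: they have to be found in the camera images.
- bar (a joint): lean of the pivoting bar, rad: 0 level, positive when its +y end (own y) is up. A counterweight (disc 56 mm across, 140 mm below the pivot) rights it: about 1.1 N m of moment about the pivot per rad of lean. Lightly damped: a sudden load makes it overshoot; swings take about 1 s and die out in 2 s
- bar_mid (a point): middle of the upper face of the bar, an aluminium tube 400 mm long (own y), 10 wide, 16 high, with black end caps 6 mm proud of its top; 8 mm above the pivot, 225 mm above the bench. Hangers slide along it and stay by friction. y along the bar, z out of the upper face, x level across it, away from the robot, to the post 46 to 64 mm behind, which ends 3 mm above its level top
- large_grip (a point): centre of the red grip on the large flywheel's hanger: upright block 10 mm (own x) by 14 mm (own y) by 50 mm high, its foot 4 mm above the saddle's underside. Large flywheel: dark steel disc 58 mm across, 12 mm thick, 125 to 215 g in all. It starts standing on its disc on the bench, grip up, grip centre 129 mm high
- large_saddle (a point): middle of the underside of the large flywheel's hanger saddle, the strip (14 mm wide along the bar) that lies across the bar, 29 mm under the grip's centre, 100 mm above the disc's underside. The hook is a C open to its own +x: shank on -x, a lip 14 mm long on +x, 17 mm between them; a lower arm 52 mm below the saddle carries the disc's spindle
- small_grip (a point): centre of the blue grip on the small flywheel's hanger (grip and hanger as the large one's). Small flywheel: brass disc 42 mm across, 14 mm thick, 90 to 150 g in all. It starts standing on its disc on the bench, grip up, grip centre 129 mm high
- small_saddle (a point): middle of the underside of the small flywheel's hanger saddle; 29 mm under the grip's centre, 100 mm above the disc's underside; hook as the large one's, open to its own +x
- motor_saddle (a point): underside of the saddle of the motor's hanger (silver can 38 mm across, yellow grip, about 170 g in all; hanger as the others), already hanging on the bar about 45 mm from its middle, left or right
- knob_saddle (a point): underside of the saddle of the knob's hanger (black knob 28 mm across, white grip, about 55 g in all; hanger as the others), already hanging on the other side, about 45 mm from the bar's middle
- large: the large flywheel with its hanger; origin at the centre of the disc's underside
- small: the small flywheel with its hanger; origin at the centre of the disc's underside
- speaker_center (a point): centre of a loudspeaker lying on the bench, 100 mm across and 40 mm high (bystander)
- handle_center (a point): middle of a radio's black carrying handle, 180 mm long (y) with two chromed arms 75 mm long (to its +x), 14 mm high, lying on the bench (bystander)
- driver_grip (a point): grip of a green screwdriver 170 mm long lying on the bench (bystander)

How it is judged:
By the outcome, as a careful person would: the job done as asked, in the order asked, and still so for the second after the job is handed in, with the robot touching nothing.
It also fails if it takes over 72 s, if anything falls off the work surface, if the arm or the gripper's body presses on something with over 40 N, if the wrist force passes 120 N, or if a joint passes its speed limit or range.

## Working session

There is one attempt and no reset: what is moved stays moved. The work goes in short steps, Python scripts to look and compute and a shell command to move; the robot and the scene stay as the last step left them, time stands still between calls to the robot, and variables do not carry over. Pictures are saved under pics/ and viewed, and the job is handed in when it is done.

```bash
mkdir -p pics; ls
cat > h.py <<'E'
import numpy as np, cv2
from rig import status, optics, robot
from scipy.spatial.transform import Rotation as R
def grab(n,save=None):
    f=optics.grab_frame(n)
    if save: cv2.imwrite('pics/'+save,cv2.cvtColor(f['img'],cv2.COLOR_RGB2BGR))
    return f
def ray(f,u,v):
    K=np.array(f['camera_matrix']); k1=f['k1']
    xd=np.array([(u-K[0,2])/K[0,0],(v-K[1,2])/K[1,1]])
    x=xd.copy()
    for _ in range(30): x=xd/(1+k1*(x@x))
    d=R.from_quat(f['orientation']).as_matrix()@np.array([x[0],x[1],1])
    return np.array(f['xyz']),d/np.linalg.norm(d)
def onz(f,u,v,z):
    o,d=ray(f,u,v); return o+d*(z-o[2])/d[2]
def cross(r1,r2):
    (o1,d1),(o2,d2)=r1,r2
    A=np.stack([d1,-d2],1); s=np.linalg.lstsq(A,o2-o1,rcond=None)[0]
    p,q=o1+s[0]*d1,o2+s[1]*d2
    return (p+q)/2,np.linalg.norm(p-q)
def proj(f,p):
    K=np.array(f['camera_matrix']);c=R.from_quat(f['orientation']).as_matrix().T@(np.array(p)-np.array(f['xyz']))
    x=c[:2]/c[2]; x=x*(1+f['k1']*(x@x)); return K[0,0]*x[0]+K[0,2],K[1,1]*x[1]+K[1,2]
def toolshift(p):
    "shift in tool axes cm to bring TCP to world p"
    s=status.read_state(); return R.from_quat(s['tcp_rot']).as_matrix().T@(np.array(p)-np.array(s['tcp_pos']))*100
E
python3 - <<'E'
from h import *
for n in['scene','side','wrist']:
    f=grab(n,n+'0.png');print(n,f['xyz'],f['orientation'],f['k1'],f['camera_matrix'])
s=status.read_state();print(s);print(R.from_quat(s['tcp_rot']).as_matrix())
E
```

```text
pics
scene [1.39282499 0.56585718 0.96479554] [ 0.40725385  0.80578057 -0.37861199 -0.20375215] 0.022517445754935167 [[487.60803743   0.         319.97313285]
 [  0.         487.60803743 201.58451772]
 [  0.           0.           1.        ]]
side [ 0.38086997 -0.91831043  0.74695032] [ 0.8710963  -0.08250709  0.04230816 -0.48227984] 0.019534848535773437 [[400.48248096   0.         316.03334634]
 [  0.         400.48248096 200.27675115]
 [  0.           0.           1.        ]]
wrist [0.06538476 0.65003136 0.38436443] [0.77248285 0.617232   0.09294987 0.11685559] -0.039631101924983515 [[305.14222841   0.         314.27638164]
 [  0.         305.14222841 207.11381311]
 [  0.           0.           1.        ]]
{'time_s': 0.15, 'q': array([-1.08480263,  0.50169801, -0.42683197,  1.55119204,  0.22077609,
        1.1382962 , -0.21027127]), 'joint_velocities': array([ 0.00064498, -0.0040099 , -0.00050934, -0.00448175,  0.00152644,
        0.00103063, -0.00214692]), 'effort': array([-6.24325141e-03, -5.67106318e+01, -5.82510263e+00, -2.79453063e+01,
       -6.86688675e-02,  2.63838616e-02,  1.28161469e-04]), 'tcp_pos': array([0.14352845, 0.63342867, 0.2428832 ]), 'tcp_rot': array([ 1.11137768e-01,  9.93804707e-01, -7.63347650e-04, -1.34375715e-04]), 'force': array([ 0.36059689,  0.40094048, -0.95061686]), 'wrist_torque': array([0.00628663, 0.01602614, 0.02377725]), 'grip_width': 0.09189930988401852}
[[-9.75296757e-01  2.20898269e-01 -4.36759943e-04]
 [ 2.20898679e-01  9.75295628e-01 -1.48736854e-03]
 [ 9.74129271e-05 -1.54710541e-03 -9.99998798e-01]]
```

View pics/scene0.png

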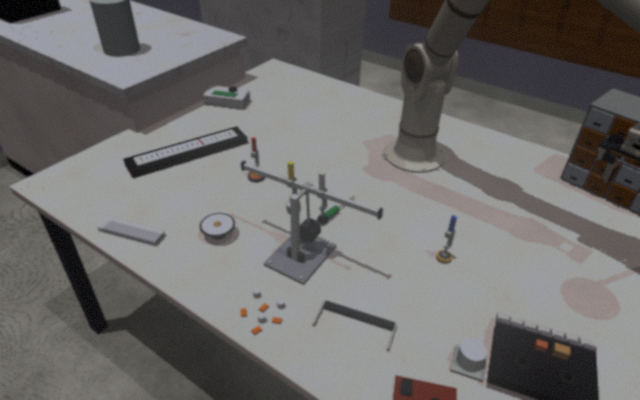

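View pics/side0.png

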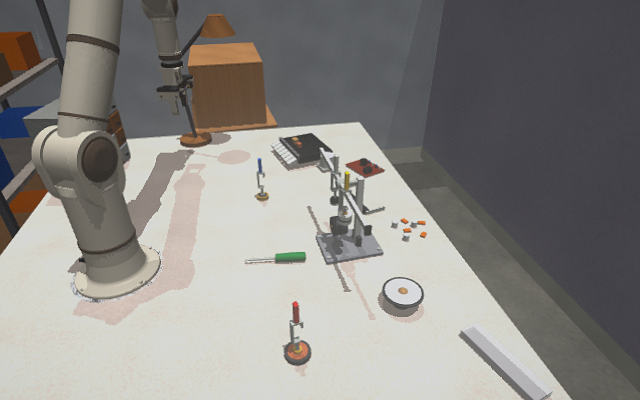

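View pics/wrist0.png

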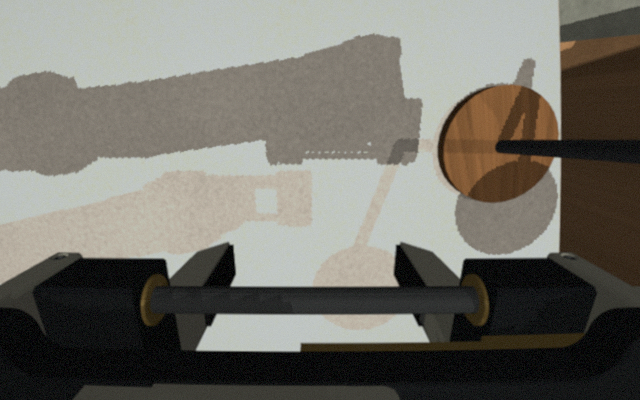

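Run:
```python
import cv2
a=cv2.imread('pics/scene0.png')[130:300,190:490]
cv2.imwrite('pics/sc_crop.png',cv2.resize(a,None,fx=2.6,fy=2.6,interpolation=2))
a=cv2.imread('pics/side0.png')[130:380,220:460]
cv2.imwrite('pics/sd_crop.png',cv2.resize(a,None,fx=2.4,fy=2.4,interpolation=2))
```

```text
(no output)
```

View pics/sc_crop.png

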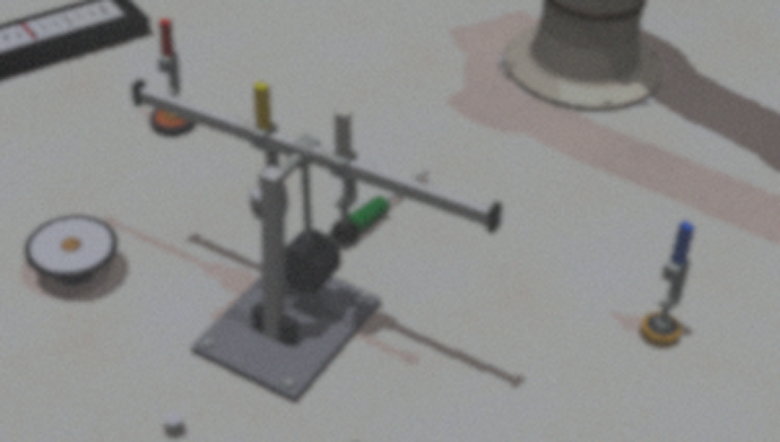

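View pics/sd_crop.png

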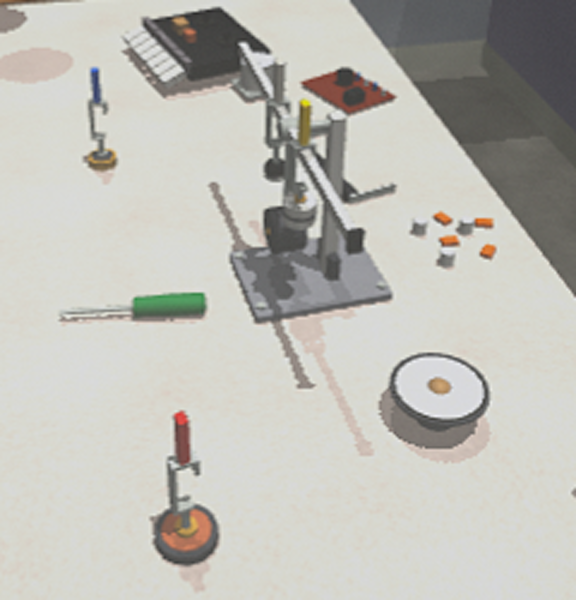

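```bash
cat >> h.py <<'E'
def mask(img,col):
    hsv=cv2.cvtColor(img,cv2.COLOR_RGB2HSV)
    H,S,V=[hsv[...,i].astype(int) for i in range(3)]
    if col=='red': m=((H<6)|(H>173))&(S>140)
    if col=='blue': m=(H>105)&(H<130)&(S>110)
    if col=='yellow': m=(H>22)&(H<34)&(S>130)
    return m.astype(np.uint8)
def blobs(img,col,mn=8):
    n,l,st,c=cv2.connectedComponentsWithStats(mask(img,col))
    return [(tuple(np.round(c[i],1)),st[i].tolist()) for i in range(1,n) if st[i,4]>=mn]
E
python3 - <<'E'
from h import *
A=grab('scene');B=grab('side')
for c in['red','blue','yellow']:
    print(c); print(blobs(A['img'],c)); print(blobs(B['img'],c))
E
```

```text
red
[((np.float64(437.2), np.float64(394.1)), [412, 387, 43, 13, 217])]
[((np.float64(294.6), np.float64(304.1)), [293, 302, 5, 5, 19])]
blue
[((np.float64(453.9), np.float64(217.1)), [453, 216, 3, 3, 8])]
[((np.float64(14.5), np.float64(121.6)), [0, 106, 43, 33, 843]), ((np.float64(4.4), np.float64(170.7)), [0, 147, 14, 43, 336])]
yellow
[]
[((np.float64(346.4), np.float64(172.1)), [345, 171, 4, 3, 11]), ((np.float64(346.9), np.float64(181.4)), [346, 175, 3, 14, 34])]
```

```bash
cat >> h.py <<'E'
def grip(img,col,roi):
    u0,v0,u1,v1=roi
    hsv=cv2.cvtColor(img,cv2.COLOR_RGB2HSV)[v0:v1,u0:u1].astype(int)
    H,S,V=hsv[...,0],hsv[...,1],hsv[...,2]
    if col=='red': m=((H<8)|(H>170))&(S>85)
    if col=='blue': m=(H>105)&(H<130)&(S>70)
    if col=='yellow': m=(H>20)&(H<36)&(S>90)
    n,l,st,c=cv2.connectedComponentsWithStats(m.astype(np.uint8))
    if n<2: return None
    i=1+np.argmax(st[1:,4]); s=st[i]
    return c[i]+[u0,v0],(s[:4]+[u0,v0,0,0]).tolist(),int(s[4])
E
python3 - <<'E'
from h import *
A=grab('scene');B=grab('side')
rA=dict(red=(240,130,270,160),blue=(440,205,470,240),yellow=(280,155,302,182))
rB=dict(red=(285,295,305,325),blue=(250,150,275,178),yellow=(338,165,356,195))
for c in rA:
    a=grip(A['img'],c,rA[c]);b=grip(B['img'],c,rB[c]);print(c,a,b)
    if a is not None and b is not None:
      print(cross(ray(A,*(a[0])),ray(B,*(b[0]))))
# bar ends
for nm,a,b in [('-y end',(243,166),(367,229)),('+y end',(380,212.5),(322,152))]:
    print(nm,cross(ray(A,*a),ray(B,*b)))
for n,f,r in[('A',A,(225,130,395,270)),('B',B,(300,135,390,265))]:
    im=cv2.cvtColor(f['img'],cv2.COLOR_RGB2BGR)[r[1]:r[3],r[0]:r[2]]
    cv2.imwrite(f'pics/bar{n}.png',cv2.resize(im,None,fx=4.5,fy=4.5,interpolation=0))
E
```

```text
red (array([253.1, 139.5]), [252, 138, 3, 5], 10) (array([295.69662921, 311.65168539]), [293, 301, 6, 22], 89)
(array([ 0.4386912 , -0.36507387,  0.14121849]), np.float64(0.0036479246180800865))
blue (array([452.23636364, 222.4       ]), [449, 215, 8, 16], 55) (array([259.38235294, 164.32352941]), [258, 158, 4, 15], 34)
(array([0.41346534, 0.30271215, 0.13360705]), np.float64(0.0024543724433159337))
yellow (array([290.73214286, 169.08928571]), [288, 162, 5, 17], 56) (array([346.49315068, 179.67123288]), [345, 171, 5, 19], 73)
(array([ 0.61581258, -0.06772795,  0.25594298]), np.float64(0.000798209180606147))
-y end (array([ 0.62858105, -0.21962943,  0.20899483]), np.float64(0.005324946730412513))
+y end (array([0.59828198, 0.17928518, 0.22351534]), np.float64(0.010396301068009874))
```

View pics/barA.png

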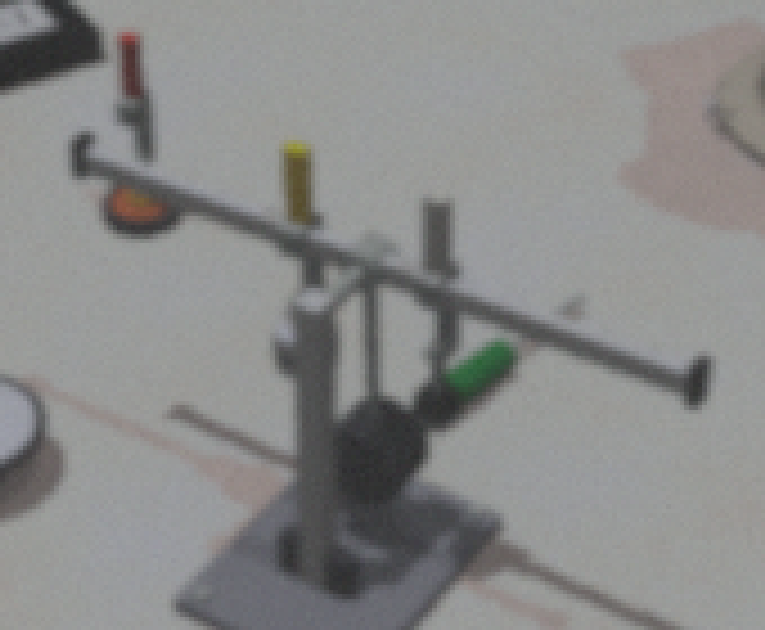

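View pics/barB.png

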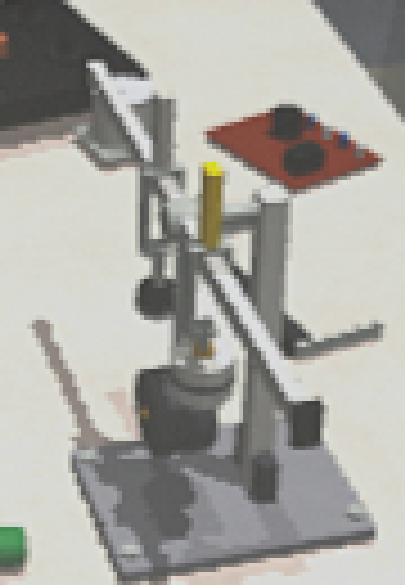

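Run:
```python
from h import *
A=grab('scene');B=grab('side')
print('red',onz(B,295.7,312,.129),onz(A,253.8,143.5,.129)); print('blue',onz(B,259.4,165,.129),onz(A,452,223,.129))
for nm,a,b in [('-y end',(243.2,164.7),(368.2,229)),('+y end',(380.1,214.7),(321,151))]:
    print(nm,cross(ray(A,*a),ray(B,*b)))
W=grab('wrist'); s=status.read_state(); Rt=R.from_quat(s['tcp_rot'])
print('cam in tool',Rt.inv().apply(W['xyz']-s['tcp_pos']), (Rt.inv()*R.from_quat(W['orientation'])).as_matrix().round(3))
print(s['time_s'],toolshift([.43,-.34,.33]))
```

```text
red [ 0.44114115 -0.35634879  0.129     ] [ 0.43870766 -0.36107186  0.129     ]
blue [0.41265863 0.30888685 0.129     ] [0.41239371 0.30156603 0.129     ]
-y end (array([ 0.62863169, -0.22131464,  0.21139355]), np.float64(0.0008976804196958497))
+y end (array([0.59893669, 0.18339347, 0.22238638]), np.float64(0.002988601880047009))
cam in tool [ 0.0798742  -0.00124058 -0.14154181] [[ 0.    -0.955 -0.295]
 [ 1.    -0.     0.001]
 [-0.001 -0.295  0.955]]
0.5 [-49.45212417 -88.658365    -8.62674657]
```

```bash
python3 -m handwheel '[{"xyz":[-3.5,-2.8,-5],"yaw":7},{"xyz":[-7,-5.6,-9],"yaw":14},{"xyz":[-10.5,-8.4,-13],"yaw":21},{"xyz":[-14,-11.2,-15.7],"yaw":28},{"xyz":[-17.5,-14,-15.7],"yaw":35},{"xyz":[-21,-16.8,-15.7],"yaw":42},{"xyz":[-24.5,-19.6,-15.7],"yaw":49},{"xyz":[-28,-22.4,-15.7],"yaw":56},{"xyz":[-31.5,-25.2,-15.7],"yaw":63},{"xyz":[-35,-28,-15.7],"yaw":70},{"xyz":[-38.3,-30.6,-15.7],"yaw":73},{"xyz":[-38.3,-30.6,-15.7],"yaw":73},{"xyz":[-38.3,-30.6,-15.7],"yaw":73}]' 0.3
python3 - <<'E'
from h import *
W=grab('wrist','w1.png');s=status.read_state();print(s['time_s'],s['tcp_pos'],R.from_quat(s['tcp_rot']).as_matrix().round(3),s['q'],s['grip_width'],s['force'])
E
```

```text
time_s: 1.8
tcp_pos: [0.45, 0.25, 0.4008]
tcp_rot: [0.681, 0.732, 0.0, -0.0]
force: [-0.5, 1.5, 0.6]
grip_width: 0.06
1.85 [0.44910869 0.25144148 0.40075463] [[-0.074  0.997 -0.   ]
 [ 0.997  0.074  0.001]
 [ 0.001 -0.    -1.   ]] [-5.50880790e-01  1.08161938e-01 -1.22402434e-02  1.68050099e+00
  5.08089336e-04  1.35290677e+00 -4.88629969e-01] 0.0596036677804195 [ 0.60258601 -0.13047232 -0.23517133]
```

View pics/w1.png

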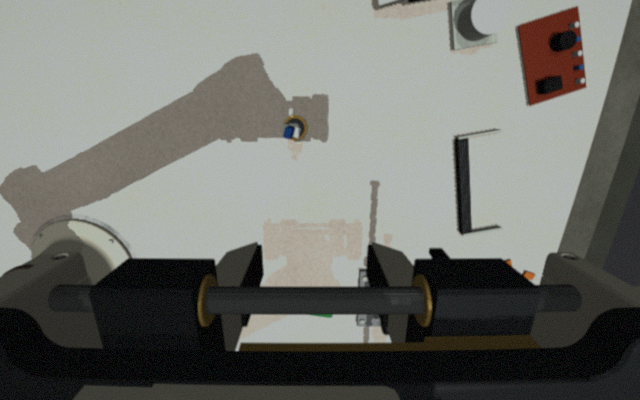

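Run:
```python
import cv2
a=cv2.imread('pics/w1.png')[95:165,255:345]
cv2.imwrite('pics/w1c.png',cv2.resize(a,None,fx=8,fy=8,interpolation=0))
from h import *
```

```text
(no output)
```

View pics/w1c.png

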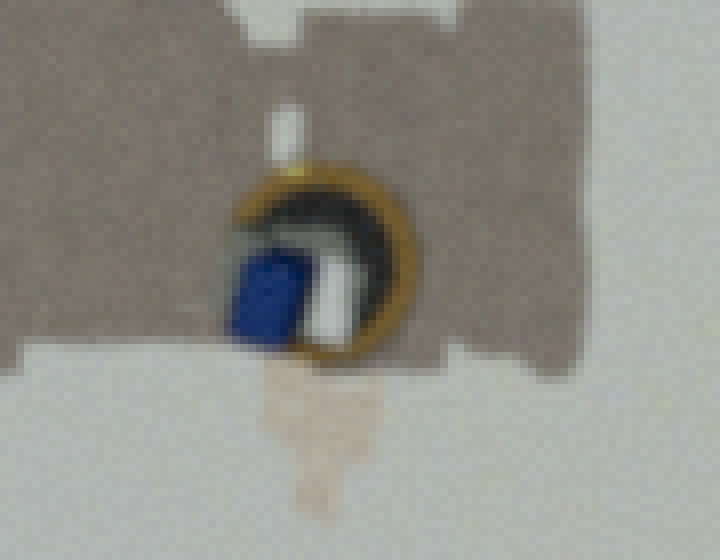

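```bash
python3 -m handwheel '[{"xyz":[-5,-0.4,0],"yaw":0},{"xyz":[-10,-0.8,0],"yaw":0},{"xyz":[-15,-1.2,0],"yaw":0},{"xyz":[-20,-1.6,0],"yaw":0},{"xyz":[-25,-2,0],"yaw":0},{"xyz":[-30,-2.4,0],"yaw":0},{"xyz":[-35,-2.8,2],"yaw":0},{"xyz":[-40,-3.2,4],"yaw":0},{"xyz":[-45,-3.8,6],"yaw":0},{"xyz":[-49.5,-4.2,8],"yaw":0},{"xyz":[-54,-4.6,10],"yaw":0},{"xyz":[-58.5,-5.2,12],"yaw":0},{"xyz":[-63,-5.6,14],"yaw":0},{"xyz":[-66.7,-6,15],"yaw":0},{"xyz":[-66.7,-6,15],"yaw":0},{"xyz":[-66.7,-6,15],"yaw":0},{"xyz":[-66.7,-6,15],"yaw":0}]' 0.0
python3 - <<'E'
from h import *
W=grab('wrist','w2.png');s=status.read_state();print(s['time_s'],s['tcp_pos'],R.from_quat(s['tcp_rot']).as_matrix().round(3),s['q'],s['grip_width'],s['force'])
E
```

```text
time_s: 3.55
tcp_pos: [0.4407, -0.4164, 0.2507]
tcp_rot: [0.679, 0.734, 0.001, -0.0]
force: [0.5, 0.8, -0.2]
grip_width: 0.046
3.6 [ 0.44077794 -0.41640063  0.25110003] [[-0.078  0.997  0.001]
 [ 0.997  0.078  0.001]
 [ 0.001  0.001 -1.   ]] [ 0.29517601  0.42285803  0.55304518  1.68532026 -0.24589697  1.10284159
  0.99841776] 0.04574918985099318 [-0.8600934   0.18796661 -0.0330139 ]
```

View pics/w2.png

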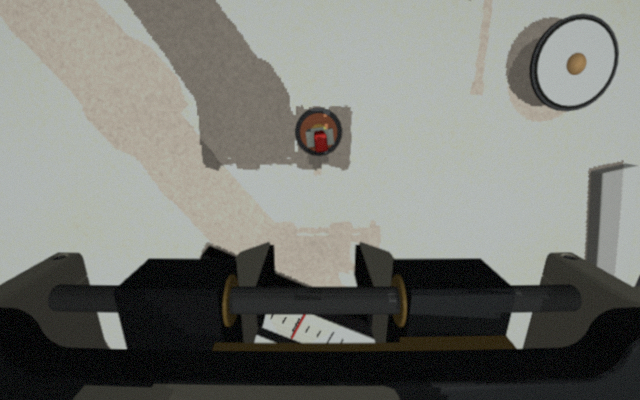

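Run:
```python
import cv2
a=cv2.imread('pics/w2.png')[95:170,280:360]
cv2.imwrite('pics/w2c.png',cv2.resize(a,None,fx=8,fy=8,interpolation=0))
from h import *
W=grab('wrist');g=grip(W['img'],'red',(305,120,335,160));print(g)
b=grip(W['img'],'red',(305,120,335,160))
print(onz(W,*g[0],.14), proj(W,[.44,-.36,.154]),proj(W,[.44,-.36,.104]))
```

```text
(array([319.94296578, 141.77946768]), [313, 131, 16, 22], 263)
[ 0.44106607 -0.35935585  0.14      ] (np.float64(318.83640820891605), np.float64(144.12469414331173)) (np.float64(318.01309424074486), np.float64(138.95383219221145))
```

View pics/w2c.png

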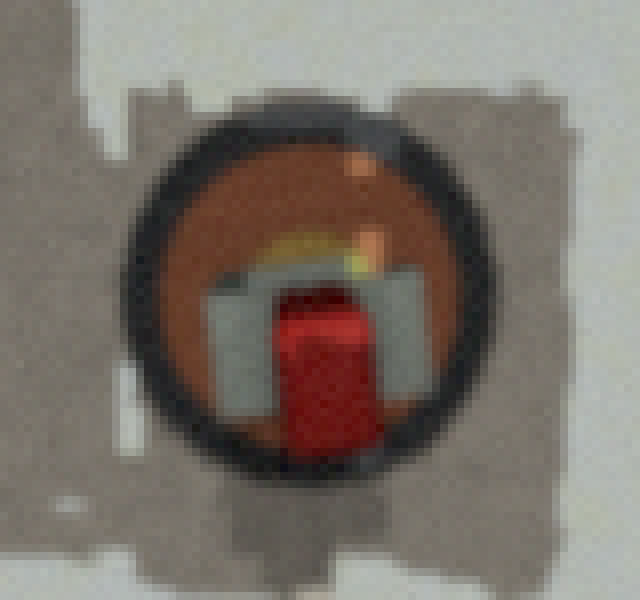

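Run:
```python
from h import *
W=grab('wrist')
p=onz(W,321.3,145.4,.154);print(p, onz(W,280+325/8,95+340/8,.104), onz(W,280+310/8,95+292/8,.005))
p[2]=.131
for z in(.19,.131): p[2]=z;print(toolshift(p))
```

```text
[ 0.44193878 -0.36105336  0.154     ] [ 0.44228507 -0.35873704  0.104     ] [ 0.44206568 -0.35879851  0.005     ]
[5.54964587 0.56182594 6.1519111 ]
[ 5.54800079  0.55113023 12.05190117]
```

```bash
python3 -m handwheel '[{"xyz":[3,0.55,2],"yaw":-4},{"xyz":[5.65,0.55,4.5],"yaw":-7.5},{"xyz":[5.65,0.55,6],"yaw":-7.5},{"xyz":[5.65,0.55,9],"yaw":-7.5},{"xyz":[5.65,0.55,11.8],"yaw":-7.5},{"xyz":[5.65,0.55,11.8],"yaw":-7.5},{"xyz":[5.65,0.55,11.8],"yaw":-7.5}]' 0.0
python3 - <<'E'
from h import *
W=grab('wrist','w3.png');s=status.read_state();print(s['time_s'],s['tcp_pos'],s['grip_width'],s['force'])
E
```

```text
time_s: 4.4
tcp_pos: [0.4405, -0.362, 0.1333]
tcp_rot: [0.631, 0.776, -0.0, 0.0]
force: [0.7, -0.5, 0.5]
grip_width: 0.0459
4.45 [ 0.44107957 -0.36267064  0.13411773] 0.04581852787314299 [-0.04005603 -0.68956139  1.94108715]
```

View pics/w3.png

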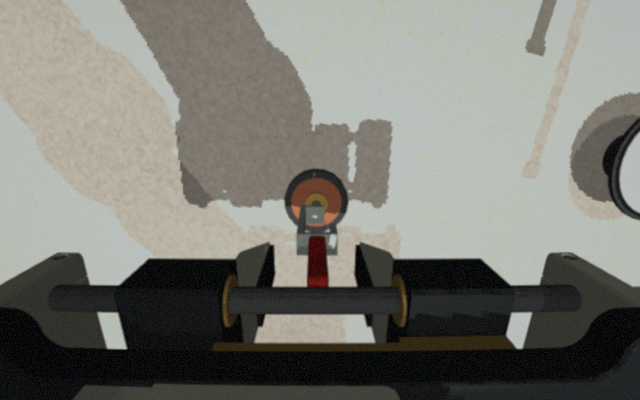

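```bash
python3 -m handwheel '[{"xyz":[0,0,0],"yaw":0},{"xyz":[0.2,0,0],"yaw":0},{"xyz":[0.2,0,0],"yaw":0},{"xyz":[0.2,0,0],"yaw":0},{"xyz":[0.2,0,0],"yaw":0}]' -1 15
python3 - <<'E'
from h import *
f=[]
for _ in range(4):
    W=grab('wrist');s=status.read_state();f.append(s['force'])
print(s['time_s'],s['tcp_pos'],s['grip_width'],np.mean(f,0),np.std(f,0))
E
```

```text
time_s: 4.95
tcp_pos: [0.44, -0.36, 0.1329]
tcp_rot: [0.631, 0.776, 0.0, 0.0]
force: [-0.7, -0.2, 1.1]
grip_width: 0.0103
5.15 [ 0.43997701 -0.36002037  0.13276835] 0.009850870775869313 [0.79085165 0.71822976 0.28682784] [0.80316084 0.27083896 1.2885998 ]
```

```bash
python3 -m handwheel '[{"xyz":[0,0,-1],"yaw":0},{"xyz":[0,0,-3],"yaw":0},{"xyz":[0,0,-6],"yaw":0},{"xyz":[0,0,-9.5],"yaw":0},{"xyz":[1,0.2,-13],"yaw":0},{"xyz":[3,0.7,-15.5],"yaw":1},{"xyz":[6,1.5,-16],"yaw":2},{"xyz":[10,2.5,-16],"yaw":3},{"xyz":[14,3.5,-16],"yaw":4},{"xyz":[18,4.6,-16],"yaw":5},{"xyz":[22,5.6,-16],"yaw":6},{"xyz":[26,6.6,-16],"yaw":7},{"xyz":[30,7.6,-16],"yaw":7.5},{"xyz":[34,8.6,-16],"yaw":7.5},{"xyz":[37.5,9.5,-16],"yaw":7.5},{"xyz":[40,10.2,-16],"yaw":7.5},{"xyz":[41.6,10.7,-16],"yaw":7.5},{"xyz":[42.4,10.9,-16],"yaw":7.5},{"xyz":[42.4,10.9,-16],"yaw":7.5},{"xyz":[42.4,10.9,-16],"yaw":7.5}]' - 25
python3 - <<'E'
from h import *
f=[]
for _ in range(4):
    W=grab('wrist','w4.png');s=status.read_state();f.append(s['force'])
B=grab('side','s4.png');A=grab('scene','a4.png')
print(s['time_s'],s['tcp_pos'],s['grip_width'],np.mean(f,0),R.from_quat(s['tcp_rot']).as_matrix().round(3))
E
```

```text
time_s: 7.15
tcp_pos: [0.4602, 0.076, 0.2927]
tcp_rot: [0.681, 0.732, -0.0, 0.0]
force: [0.3, -0.6, -2.8]
grip_width: 0.0097
7.35 [0.46030992 0.0761233  0.29271532] 0.009977644182774317 [ 0.35421889 -0.73994907 -2.09718395] [[-0.072  0.997 -0.   ]
 [ 0.997  0.072 -0.   ]
 [-0.    -0.    -1.   ]]
```

View pics/w4.png

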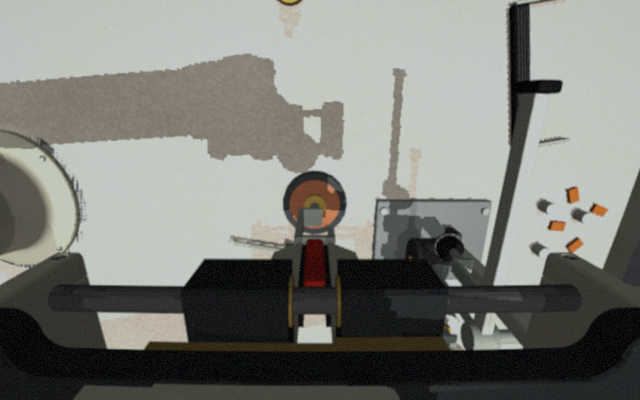

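View pics/s4.png

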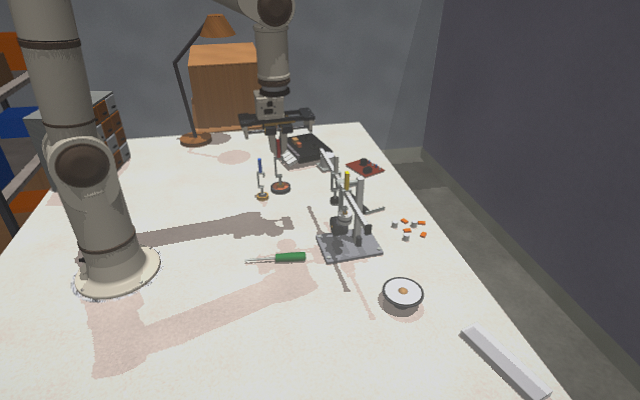

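View pics/a4.png

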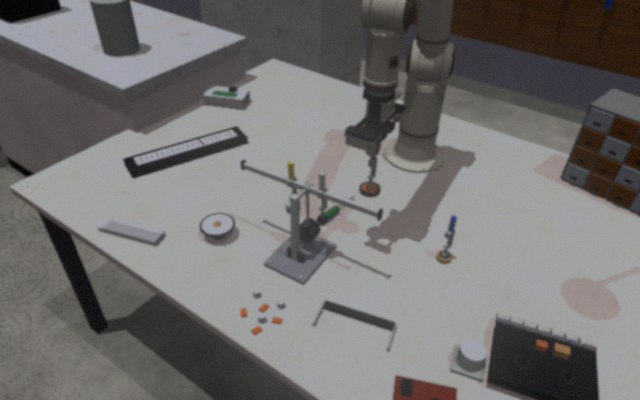

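Run:
```python
import cv2
a=cv2.imread('pics/w4.png')[70:350,430:590]
cv2.imwrite('pics/w4c.png',cv2.resize(a,None,fx=2.1*1.7,fy=2.1,interpolation=0))
a=cv2.imread('pics/w4.png')
for v in (120,150,180,210,240): print(v,a[v,485:570].mean(1).astype(int).tolist())
```

```text
120 [198, 197, 198, 196, 195, 197, 198, 195, 196, 198, 196, 197, 197, 196, 197, 195, 194, 195, 196, 197, 197, 194, 194, 166, 114, 80, 40, 0, 1, 9, 36, 53, 56, 53, 57, 55, 57, 56, 56, 56, 56, 57, 52, 62, 109, 164, 193, 194, 197, 195, 196, 198, 194, 197, 195, 197, 195, 193, 194, 192, 193, 193, 195, 190, 194, 194, 191, 192, 196, 197, 197, 192, 194, 191, 190, 194, 194, 196, 194, 196, 194, 192, 192, 194, 193]
150 [200, 198, 196, 195, 194, 196, 194, 196, 198, 194, 195, 195, 194, 197, 198, 197, 198, 197, 194, 194, 194, 197, 195, 190, 154, 91, 57, 51, 56, 60, 54, 56, 53, 53, 59, 54, 57, 78, 124, 181, 194, 198, 197, 196, 196, 194, 196, 197, 198, 198, 197, 196, 193, 193, 197, 192, 195, 195, 191, 193, 189, 195, 192, 195, 199, 194, 196, 191, 194, 194, 193, 193, 191, 191, 190, 194, 198, 193, 196, 194, 195, 194, 194, 196, 192]
180 [196, 199, 197, 198, 198, 198, 198, 199, 196, 198, 196, 194, 197, 197, 197, 199, 197, 195, 161, 93, 55, 54, 56, 58, 59, 58, 53, 55, 58, 54, 58, 92, 152, 190, 198, 201, 198, 197, 200, 198, 195, 195, 198, 194, 197, 194, 195, 198, 197, 194, 196, 194, 191, 197, 198, 198, 195
[... 273 characters left out ...]
, 198, 198, 199, 198, 200, 199, 202, 198, 197, 195, 194, 197, 193, 195, 193, 195, 196, 196, 197, 197, 198, 196, 193, 191, 183, 171, 142, 112, 86, 68, 58, 59, 68, 119, 188, 200, 199, 196, 198, 197, 198, 197, 199, 198, 196, 195, 198, 196, 192, 197, 194, 197, 195, 200, 195, 196, 198]
240 [170, 193, 195, 197, 193, 177, 114, 65, 51, 58, 58, 57, 57, 51, 58, 59, 54, 71, 118, 173, 195, 198, 200, 199, 196, 198, 197, 199, 196, 199, 198, 192, 198, 198, 193, 198, 193, 193, 197, 198, 198, 197, 196, 195, 197, 196, 197, 197, 193, 196, 195, 184, 186, 191, 196, 197, 198, 197, 194, 194, 197, 194, 191, 195, 194, 193, 197, 197, 194, 195, 197, 194, 197, 195, 200, 196, 196, 194, 195, 195, 196, 195, 195, 194, 189]
```

View pics/w4c.png

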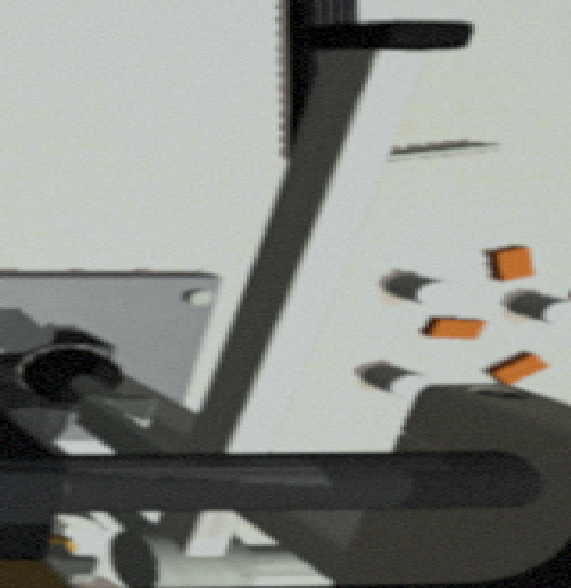

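Run:
```python
from h import *
W=grab('wrist')
for lean in (.03,.046):
  P=[]
  for u,v in[(529.5,120),(523,150),(516.5,180),(510,210),(503,240)]:
    z=.225
    for _ in range(5):
        p=onz(W,u,v,z); z=.225+lean*(p[1]+.019)
    P.append(p)
  P=np.array(P);k=np.polyfit(P[:,1],P[:,0],1);print(lean,P.round(4).tolist(),k)
  Q=[]
  for u,v in[(509.7,150),(503.8,180),(497.5,210),(491.7,240)]:
    z=.209
    for _ in range(5):
        p=onz(W,u,v,z); z=.209+lean*(p[1]+.019)
    Q.append(p)
  Q=np.array(Q);print(np.polyfit(Q[:,1],Q[:,0],1), 'x at .08',np.polyval(k,.08),np.polyval(np.polyfit(Q[:,1],Q[:,0],1),.08))
# cap centre
print('cap',onz(W,540,87,.24))
A=grab('scene');B=grab('side')
# white grip top center: scene ~ (322.3,175), side
import cv2
a=cv2.cvtColor(B['img'],cv2.COLOR_RGB2BGR)[135:255,310:385];cv2.imwrite('pics/sb.png',cv2.resize(a,None,fx=5,fy=5,interpolation=0))
```

```text
0.03 [[0.5958, 0.1627, 0.2305], [0.597, 0.143, 0.2299], [0.5983, 0.1223, 0.2292], [0.5998, 0.1002, 0.2286], [0.6012, 0.0765, 0.2279]] [-0.06381973  0.6061457 ]
[-0.07289867  0.60837467] x at .08 0.6010401212290285 0.602542772006191
0.046 [[0.5938, 0.1626, 0.2334], [0.5951, 0.1432, 0.2325], [0.5967, 0.1226, 0.2315], [0.5985, 0.1007, 0.2305], [0.6001, 0.0771, 0.2294]] [-0.07491698  0.60593507]
[-0.08325719  0.60817911] x at .08 0.5999417096326339 0.6015185343645834
cap [0.5907282  0.18210864 0.24      ]
```

View pics/sb.png

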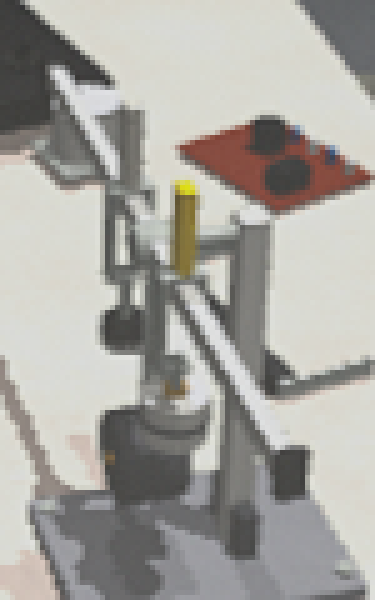

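Run:
```python
from h import *
A=grab('scene');B=grab('side')
print(cross(ray(A,322.1,182.5),ray(B,336.3,164.5)), cross(ray(A,290.8,169.5),ray(B,346.7,180.5)))
s=status.read_state();print(s['time_s'],toolshift([.6065-.06,.080-.0043,.290]),toolshift([.6065,.080,.290]))
```

```text
(array([0.61082779, 0.02512761, 0.2529071 ]), np.float64(0.00010563099078580705)) (array([ 0.61581454, -0.06814861,  0.25412938]), np.float64(0.0003211073144123354))
7.7 [-0.78682094  8.58217225  0.26839068] [-0.80068101 14.59754486  0.26791062]
```

```bash
python3 -m handwheel '[{"xyz":[-0.5,1,0.3],"yaw":0},{"xyz":[-1,3,0.5],"yaw":0},{"xyz":[-1,5.5,0.5],"yaw":0},{"xyz":[-1,8,0.5],"yaw":0},{"xyz":[-1,10,0.5],"yaw":0},{"xyz":[-1,11.5,0.5],"yaw":0},{"xyz":[-1,12.5,0.5],"yaw":0},{"xyz":[-1,13.5,0.5],"yaw":0},{"xyz":[-1,14.2,0.5],"yaw":0},{"xyz":[-1,14.6,0.5],"yaw":0},{"xyz":[-1,14.6,0.5],"yaw":0},{"xyz":[-1,14.6,0.5],"yaw":0}]'
cat > look.py <<'E'
from h import *
import sys
t=sys.argv[1]
W=grab('wrist','w%s.png'%t);B=grab('side');A=grab('scene')
s=status.read_state();print(s['time_s'],s['tcp_pos'],s['grip_width'],s['force'].round(2))
a=cv2.cvtColor(B['img'],cv2.COLOR_RGB2BGR)[90:250,275:395];a=cv2.resize(a,None,fx=3.3,fy=3.3,interpolation=2)
b=cv2.cvtColor(A['img'],cv2.COLOR_RGB2BGR)[120:280,230:390];b=cv2.resize(b,(400,400),interpolation=2)
a=cv2.resize(a,(396,528));b=cv2.copyMakeBorder(b,0,128,0,0,0)
cv2.imwrite('pics/v%s.png'%t,np.hstack([a,b]))
E
python3 look.py 5
```

```text
time_s: 8.9
tcp_pos: [0.6063, 0.0781, 0.2877]
tcp_rot: [0.68, 0.733, -0.0, -0.0]
force: [-0.2, -0.4, -1.7]
grip_width: 0.0098
9.05 [0.60632871 0.07813977 0.28788664] 0.00985292395562098 [-0.54  0.33 -2.39]
```

View pics/v5.png

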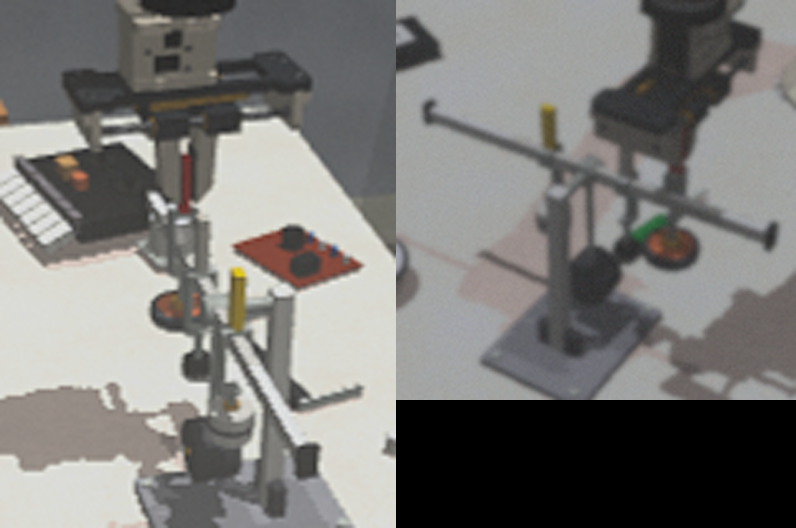

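View pics/w5.png

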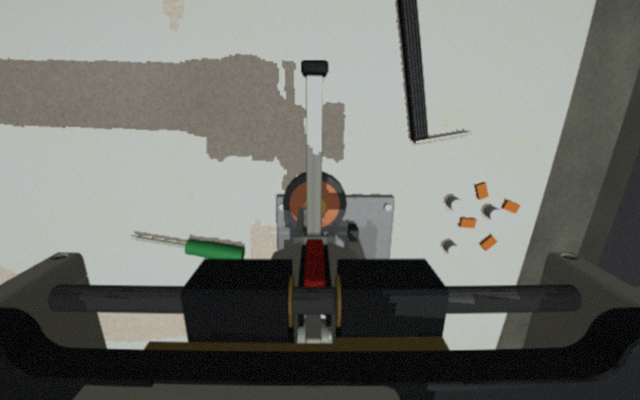

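```bash
python3 -m handwheel '[{"xyz":[0,0,0.5],"yaw":0},{"xyz":[0,0,1.2],"yaw":0},{"xyz":[0,0,1.7],"yaw":0},{"xyz":[0,0,2.0],"yaw":0},{"xyz":[0,0,2.2],"yaw":0},{"xyz":[0,0,2.35],"yaw":0},{"xyz":[0,0,2.5],"yaw":0},{"xyz":[0,0,2.65],"yaw":0},{"xyz":[0,0,2.8],"yaw":0},{"xyz":[0,0,2.95],"yaw":0},{"xyz":[0,0,3.1],"yaw":0},{"xyz":[0,0,3.2],"yaw":0},{"xyz":[0,0,3.3],"yaw":0},{"xyz":[0,0,3.3],"yaw":0},{"xyz":[0,0,3.3],"yaw":0}]'
cat > look.py <<'E'
from h import *
import sys
t=sys.argv[1]; n=int(sys.argv[2]) if len(sys.argv)>2 else 0
F=[]
W=grab('wrist','w%s.png'%t);F.append(status.read_state()['force']);B=grab('side');F.append(status.read_state()['force']);A=grab('scene')
for i in range(n): grab('wrist');F.append(status.read_state()['force'])
s=status.read_state();F.append(s['force']);print(s['time_s'],s['tcp_pos'],s['grip_width'],np.mean(F,0).round(2),np.array(F)[:,2].round(1))
np.savez('last.npz',A=A['img'],B=B['img'],W=W['img'])
a=cv2.cvtColor(B['img'],cv2.COLOR_RGB2BGR)[90:250,275:395];a=cv2.resize(a,(396,528),interpolation=2)
b=cv2.cvtColor(A['img'],cv2.COLOR_RGB2BGR)[120:280,230:390];b=cv2.resize(b,(400,400),interpolation=2)
b=cv2.copyMakeBorder(b,0,128,0,0,0)
cv2.imwrite('pics/v%s.png'%t,np.hstack([a,b]))
E
python3 look.py 6 4
```

```text
time_s: 10.55
tcp_pos: [0.6066, 0.0782, 0.2547]
tcp_rot: [0.68, 0.733, 0.0, -0.0]
force: [-0.1, 0.7, -1.7]
grip_width: 0.0097
10.9 [0.60665421 0.07815528 0.25472079] 0.009848038360099665 [-0.31  0.62 -1.29] [-1.2 -1.5 -1.2 -1.8 -0.8 -1.3 -1.3]
```

View pics/v6.png

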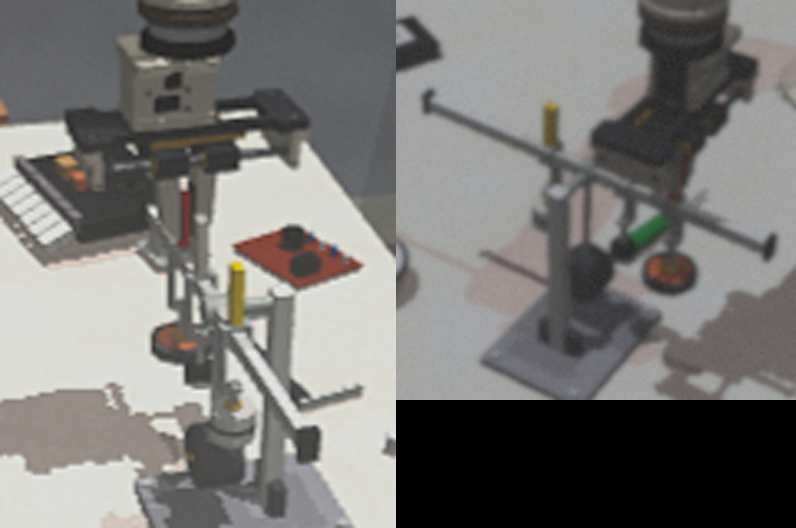

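```bash
python3 -m handwheel '[{"xyz":[0,0,0.1],"yaw":0},{"xyz":[0,0,0.2],"yaw":0},{"xyz":[0,0,0.3],"yaw":0},{"xyz":[0,0,0.4],"yaw":0},{"xyz":[0,0,0.5],"yaw":0},{"xyz":[0,0,0.6],"yaw":0},{"xyz":[0,0,0.7],"yaw":0},{"xyz":[0,0,0.7],"yaw":0},{"xyz":[0,0,0.7],"yaw":0}]'
python3 look.py 7 4
```

```text
time_s: 11.8
tcp_pos: [0.6067, 0.0782, 0.2477]
tcp_rot: [0.68, 0.733, 0.0, -0.0]
force: [-1.1, 0.7, -0.5]
grip_width: 0.0095
12.15 [0.60668399 0.07814079 0.24773466] 0.009791402165589196 [-0.62  1.37 -0.08] [-0.3  0.7  0.2 -0.7 -0.  -0.2 -0.2]
```

View pics/v7.png

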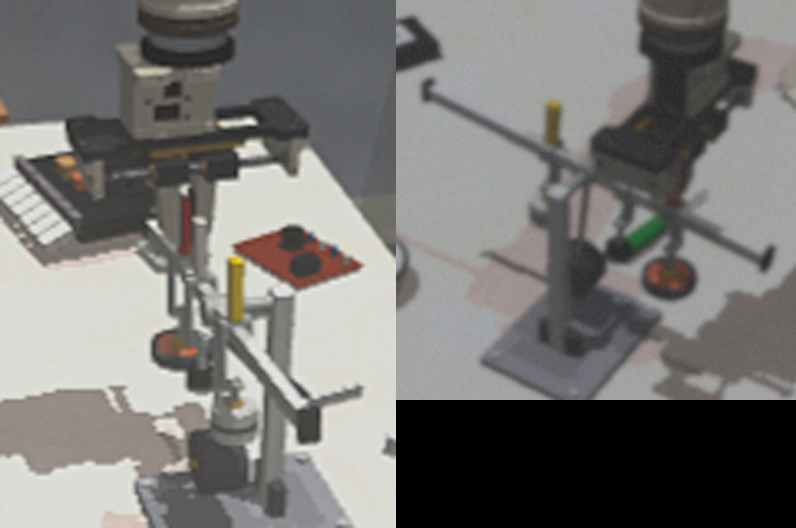

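View pics/w7.png

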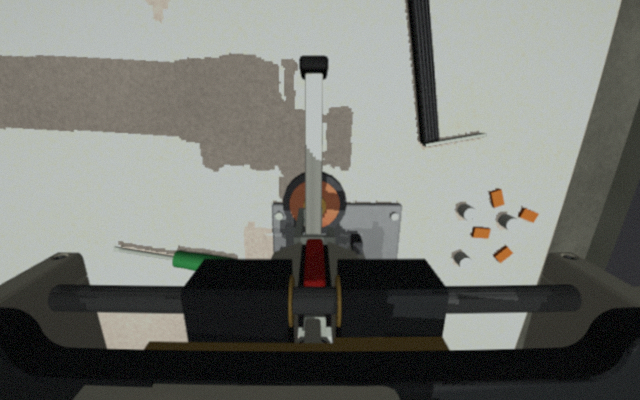

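```bash
python3 -m handwheel '[{"xyz":[0,0,0],"yaw":0},{"xyz":[0,0,0],"yaw":0},{"xyz":[0,0,0],"yaw":0},{"xyz":[0,0,0],"yaw":0}]' -0.45
python3 look.py 8
```

```text
time_s: 12.55
tcp_pos: [0.6068, 0.0778, 0.2477]
tcp_rot: [0.681, 0.733, -0.0, 0.0]
force: [-0.1, -0.0, 0.5]
grip_width: 0.0252
12.7 [0.60670937 0.07802722 0.24772405] 0.025372992296483068 [0.02 0.02 0.15] [ 0.5  0.4 -0.4]
```

View pics/v8.png

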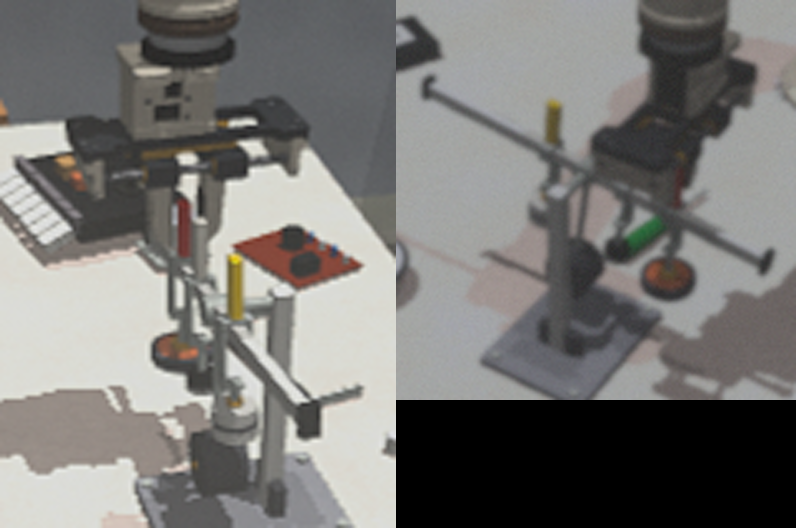

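View pics/w8.png

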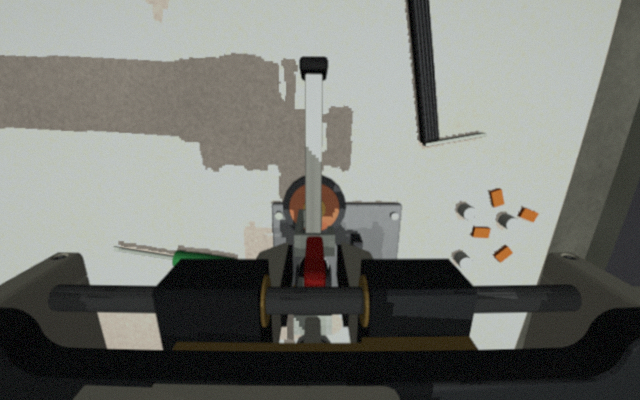

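```bash
python3 -m handwheel '[{"xyz":[0,0,-1],"yaw":0},{"xyz":[0,0,-3.5],"yaw":0},{"xyz":[0,0,-7],"yaw":0},{"xyz":[0,0,-9],"yaw":0},{"xyz":[2,-3,-9.5],"yaw":0},{"xyz":[5,-6.5,-9],"yaw":0},{"xyz":[8.5,-10,-8],"yaw":0},{"xyz":[12,-13.5,-5],"yaw":0},{"xyz":[15.5,-16.5,-2],"yaw":0},{"xyz":[18.3,-17.9,0],"yaw":0},{"xyz":[18.3,-17.9,0],"yaw":0},{"xyz":[18.3,-17.9,0],"yaw":0}]' 0
python3 look.py 9
python3 - <<'E'
import cv2
a=cv2.imread('pics/w9.png')[90:190,265:375]
cv2.imwrite('pics/w9c.png',cv2.resize(a,None,fx=6,fy=6,interpolation=0))
E
```

```text
time_s: 13.9
tcp_pos: [0.4141, 0.248, 0.248]
tcp_rot: [0.679, 0.734, -0.0, 0.0]
force: [0.9, -1.7, -0.3]
grip_width: 0.0458
14.05 [0.41639143 0.24657475 0.24891405] 0.04569779722709402 [ 0.11 -0.38  0.57] [-0.   0.6  1.2]
```

View pics/v9.png

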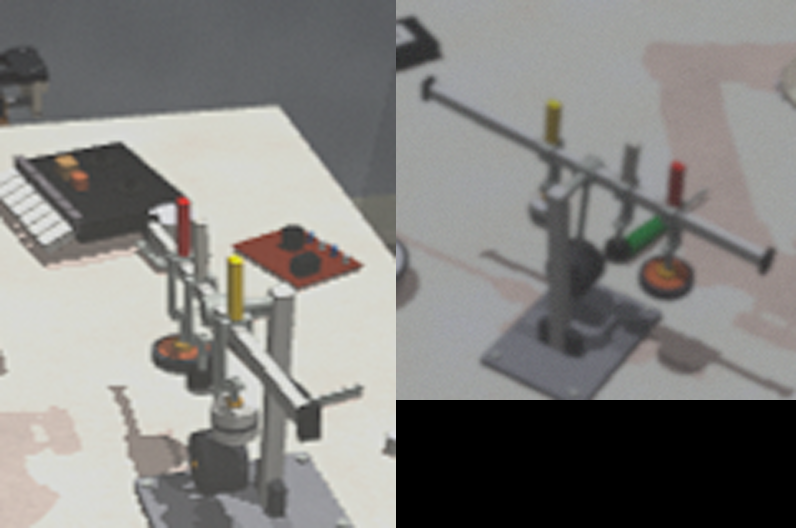

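View pics/w9c.png

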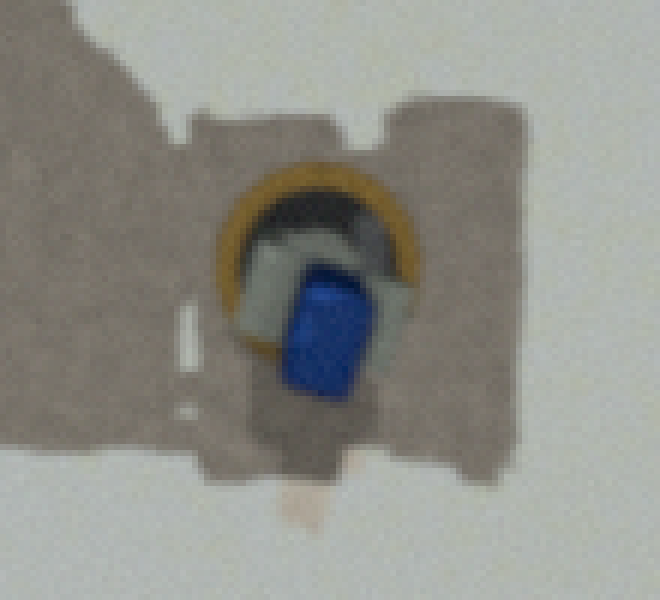

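Run:
```python
from h import *
W=grab('wrist')
print(onz(W,319.8,147.2,.154),onz(W,319.3,141.2,.104),onz(W,265+318/6,90+260/6,.014))
s=status.read_state();print(s['tcp_pos'],s['time_s'])
for z in(.19,.133): print(toolshift([.4192,.306,z]))
```

```text
[0.41688893 0.30087952 0.154     ] [0.41735916 0.30114573 0.104     ] [0.41724148 0.30274502 0.014     ]
[0.41631557 0.24649247 0.24881907] 14.1
[5.91125653 0.69890522 5.88727948]
[ 5.9074285   0.68756851 11.58726692]
```

```bash
python3 -m handwheel '[{"xyz":[2.5,0.3,2],"yaw":8},{"xyz":[5.4,0.5,4],"yaw":15.5},{"xyz":[5.4,0.5,6],"yaw":15.5},{"xyz":[5.4,0.5,9],"yaw":15.5},{"xyz":[5.4,0.5,11.6],"yaw":15.5},{"xyz":[5.4,0.5,11.6],"yaw":15.5},{"xyz":[5.4,0.5,11.6],"yaw":15.5}]' 0
python3 look.py 10
```

```text
time_s: 14.8
tcp_pos: [0.4166, 0.301, 0.1323]
tcp_rot: [0.774, 0.634, -0.0, 0.0]
force: [-0.0, 0.5, 0.2]
grip_width: 0.0459
14.95 [0.4170883  0.30218538 0.13350446] 0.04635493320483507 [0.12 0.16 0.26] [ 0.7  0.5 -0.4]
```

View pics/w10.png

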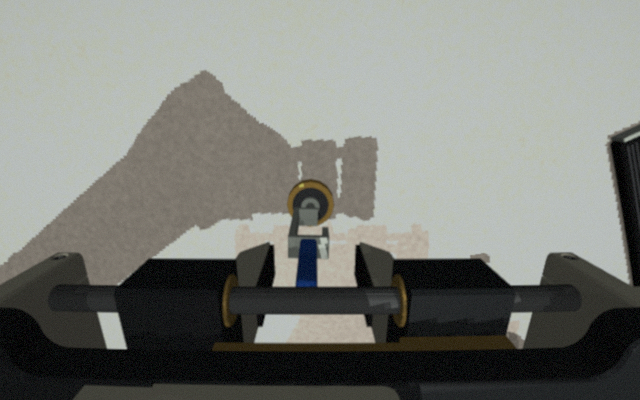

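Run:
```python
import cv2
a=cv2.imread('pics/w10.png')[170:300,225:405]
cv2.imwrite('pics/w10c.png',cv2.resize(a,None,fx=4.4,fy=4.4,interpolation=0))
from h import *
W=grab('wrist');s=status.read_state();p=s['tcp_pos'];Rt=R.from_quat(s['tcp_rot'])
for z in(.015,.104,.133,.154): q=p.copy();q[2]=z;print(z,proj(W,q))
print(onz(W,312,203,.014))
```

```text
0.015 (np.float64(313.5428497854481), np.float64(206.1528715640499))
0.104 (np.float64(313.3899931626461), np.float64(248.23008762857114))
0.133 (np.float64(313.30559807402807), np.float64(271.59472039987907))
0.154 (np.float64(313.22411634489225), np.float64(294.2452982345848))
[0.41607573 0.30504568 0.014     ]
```

View pics/w10c.png

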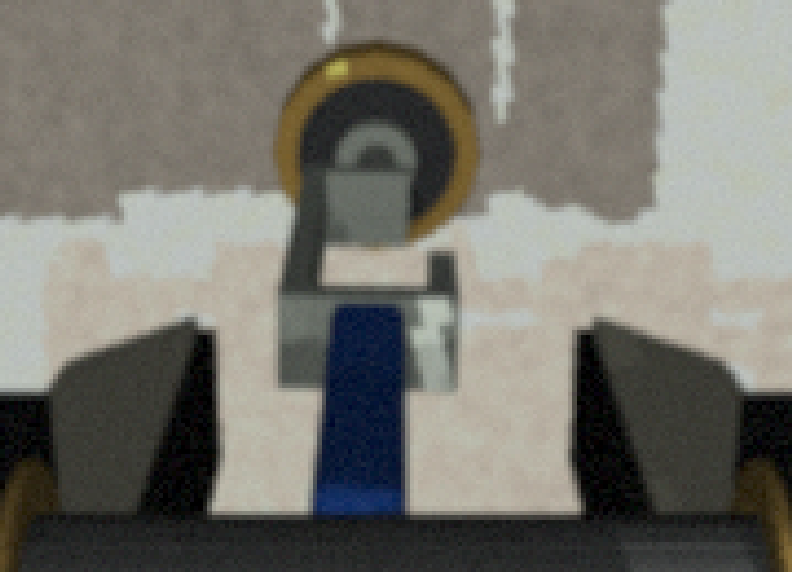

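```bash
python3 -m handwheel '[{"xyz":[0,-0.27,0],"yaw":0},{"xyz":[0,-0.27,0],"yaw":0},{"xyz":[0,-0.27,0],"yaw":0}]' -0.5 15
python3 -m handwheel '[{"xyz":[0,0,0],"yaw":0},{"xyz":[0,0,0],"yaw":0},{"xyz":[0,0,0],"yaw":0},{"xyz":[0,0,0],"yaw":0}]' -1 25
python3 - <<'E'
from h import *
d=np.load('last.npz')
s=status.read_state();print(s['time_s'],s['tcp_pos'],s['grip_width'],R.from_quat(s['tcp_rot']).as_matrix().round(4).tolist())
im=cv2.cvtColor(d['A'],cv2.COLOR_RGB2BGR)[125:245,230:390];cv2.imwrite('pics/A10.png',cv2.resize(im,None,fx=5,fy=5,interpolation=0))
im=cv2.cvtColor(d['B'],cv2.COLOR_RGB2BGR)[130:240,310:385];cv2.imwrite('pics/B10.png',cv2.resize(im,None,fx=5,fy=5,interpolation=0))
E
```

```text
time_s: 15.3
tcp_pos: [0.413, 0.3024, 0.1321]
tcp_rot: [0.773, 0.634, 0.0, -0.0]
force: [0.7, 0.5, 1.0]
grip_width: 0.0265
time_s: 15.7
tcp_pos: [0.413, 0.3021, 0.1317]
tcp_rot: [0.773, 0.634, -0.0, -0.0]
force: [-0.7, -0.9, 0.6]
grip_width: 0.0101
15.7 [0.41299303 0.3021051  0.13171615] 0.010117272388771916 [[0.1954, 0.9807, -0.0001], [0.9807, -0.1954, -0.0001], [-0.0001, -0.0001, -1.0]]
```

View pics/A10.png

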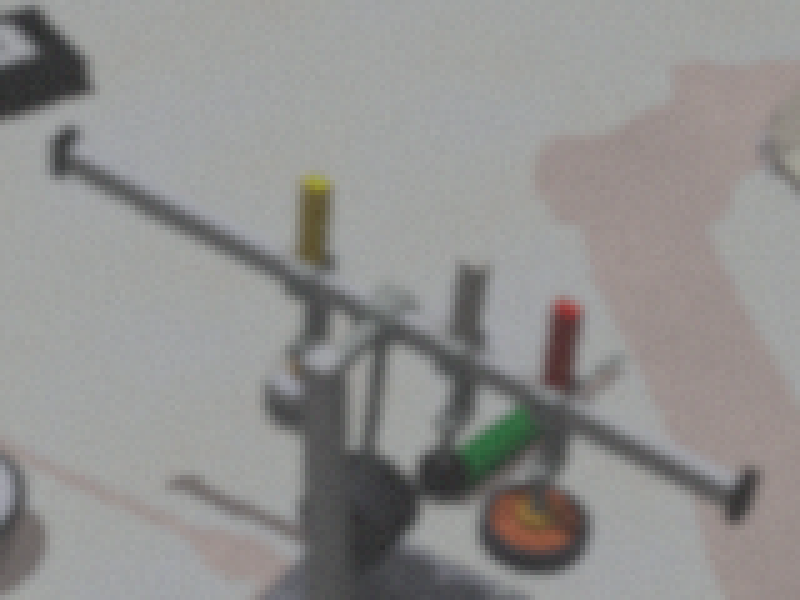

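View pics/B10.png

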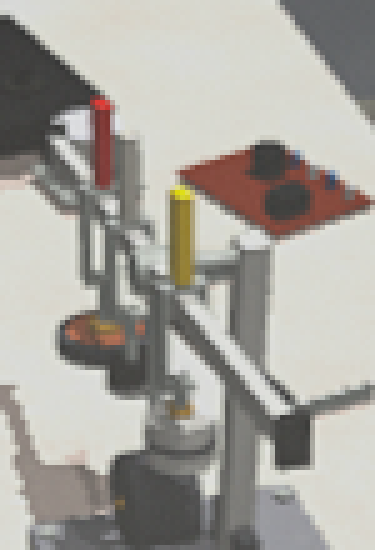

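```bash
cat >> h.py <<'E'
MID=np.array([.6126,-.019,.217]); N=np.array([1,.073,0]); N/=np.linalg.norm(N); U=np.array([-.073,1,0]);U/=np.linalg.norm(U)
def onbar(f,u,v):
    o,d=ray(f,u,v); p=o+d*((MID-o)@N)/(d@N); return (p-MID)@U,p[2]
E
python3 - <<'E'
from h import *
A=grab('scene');B=grab('side')
def lean(a,b,c):
    P=onbar(A,*a);Q=onbar(A,*b);S=onbar(B,*c);print(np.round(P+Q+S,4),(Q[1]-P[1])/(Q[0]-P[0]))
lean((243.2,164.7),(380.1,214.7),(368.2,229))
lean((243.2,155.6),(378.4,224),(368.6,217.4))
print('red',onbar(A,230+563/5,125+345/5),onbar(B,310+102/5,130+142/5),'yel',onbar(A,230+315/5,125+222/5),onbar(B,310+181/5,130+238/5))
s=status.read_state();print(s['time_s'])
E
```

```text
[-0.2046  0.2098  0.2035  0.2232 -0.2048  0.2132] 0.03274259745008242
[-0.2016  0.2402  0.2022  0.1934 -0.202   0.243 ] -0.11606711821402406
red (np.float64(0.10142502290815614), np.float64(0.24100680548835973)) (np.float64(0.09488091691075039), np.float64(0.24736317461829682)) yel (np.float64(-0.04211633109433411), np.float64(0.2575389233589347)) (np.float64(-0.044028647954542706), np.float64(0.25950781584005317))
15.8
```

```bash
python3 -m handwheel '[{"xyz":[0,0,-1],"yaw":0},{"xyz":[0,0,-3],"yaw":0},{"xyz":[0,0,-6],"yaw":0},{"xyz":[0,0,-9.5],"yaw":0},{"xyz":[-1,0.3,-13],"yaw":-1},{"xyz":[-3,0.9,-15.8],"yaw":-3},{"xyz":[-6,1.9,-16.5],"yaw":-5},{"xyz":[-10,3.1,-16.5],"yaw":-7},{"xyz":[-14,4.4,-16.5],"yaw":-9},{"xyz":[-18,5.6,-16.5],"yaw":-11},{"xyz":[-22,6.9,-16.5],"yaw":-13},{"xyz":[-26,8.2,-16.5],"yaw":-15},{"xyz":[-30,9.4,-16.5],"yaw":-15.5},{"xyz":[-34,10.7,-16.5],"yaw":-15.5},{"xyz":[-37.5,11.8,-16.5],"yaw":-15.5},{"xyz":[-40,12.6,-16.5],"yaw":-15.5},{"xyz":[-41.3,13,-16.5],"yaw":-15.5},{"xyz":[-41.7,13.1,-16.5],"yaw":-15.5},{"xyz":[-41.7,13.1,-16.5],"yaw":-15.5},{"xyz":[-41.7,13.1,-16.5],"yaw":-15.5}]'
python3 look.py 11 8
python3 - <<'E'
from h import *
s=status.read_state();print(R.from_quat(s['tcp_rot']).as_matrix().round(3).tolist())
p=MID-.11*U
print(p,toolshift([p[0],p[1],.295]))
E
```

```text
time_s: 17.8
tcp_pos: [0.46, -0.1312, 0.2967]
tcp_rot: [0.68, 0.733, 0.0, -0.0]
force: [-0.2, -0.4, -1.7]
grip_width: 0.0098
18.35 [ 0.46004527 -0.13235056  0.29671709] 0.009499307065893909 [ 0.27 -0.1  -1.52] [-0.9 -0.5 -0.7 -1.9 -1.5 -0.8 -1.2 -2.2 -2.6 -2.3 -2.3]
[[-0.074, 0.997, 0.0], [0.997, 0.074, 0.0], [0.0, 0.0, -1.0]]
[ 0.62060869 -0.12870807  0.217     ] [-0.82415007 16.03931227  0.17177191]
```

View pics/w11.png

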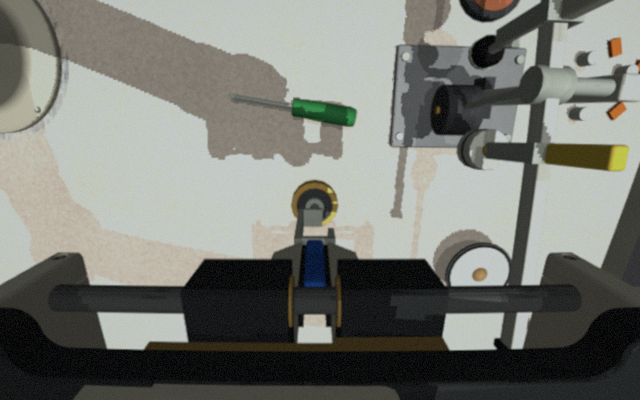

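View pics/v11.png

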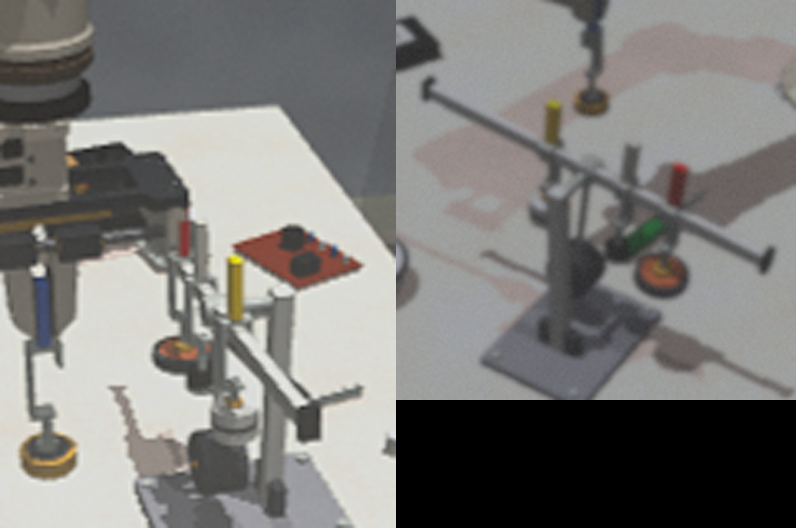

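Run:
```python
from h import *
W=grab('wrist')
for d in(-.07,-.09,-.11):
    for off,zo in((-.005,.008),(-.005,-.008),(.005,.008)):
        p=MID+d*U+off*N;p[2]=.217+zo+.116*-d
        print(d,off,zo,np.round(proj(W,p),1))
im=W['img']
for v in(190,215,235): print(v,im[v,495:570].mean(1).astype(int).tolist())
```

```text
-0.07 -0.005 0.008 [535.3 185.4]
-0.07 -0.005 -0.008 [520.9 180.6]
-0.07 0.005 0.008 [548.9 185.5]
-0.09 -0.005 0.008 [531.7 213.4]
-0.09 -0.005 -0.008 [517.8 206.9]
-0.09 0.005 0.008 [545.  213.5]
-0.11 -0.005 0.008 [528.  240.6]
-0.11 -0.005 -0.008 [514.6 232.4]
-0.11 0.005 0.008 [541.2 240.5]
190 [197, 194, 196, 200, 199, 194, 195, 199, 197, 198, 197, 194, 192, 191, 194, 195, 196, 198, 195, 199, 196, 193, 193, 196, 185, 154, 89, 50, 59, 55, 54, 60, 55, 59, 55, 58, 59, 55, 65, 107, 164, 192, 198, 200, 198, 199, 198, 199, 199, 193, 197, 195, 196, 191, 193, 198, 196, 195, 193, 194, 193, 196, 194, 192, 193, 193, 196, 193, 195, 195, 195, 194, 194, 194, 193]
215 [191, 196, 196, 196, 196, 193, 194, 194, 197, 193, 197, 193, 196, 196, 197, 193, 191, 194, 194, 192, 194, 186, 137, 76, 50, 55, 56, 55, 58, 59, 62, 57, 58, 60, 54, 78, 137, 182, 196, 197, 195, 195, 197, 196, 197, 200, 195, 196, 197, 193, 194, 191, 194, 196, 196, 194, 195, 194, 195, 194, 196, 194, 196, 197, 194, 190, 195, 196, 192, 191, 193, 196, 193, 193, 192]
235 [200, 198, 194, 198, 195, 192, 193, 197, 196, 192, 193, 192, 194, 194, 194, 195, 194, 196, 193, 168, 102, 57, 52, 59, 58, 55, 53, 64, 60, 55, 61, 56, 73, 121, 174, 196, 201, 195, 196, 195, 198, 197, 194, 199, 200, 197, 196, 195, 196, 195, 194, 195, 198, 195, 193, 193, 198, 191, 195, 191, 191, 194, 193, 194, 195, 189, 195, 194, 194, 196, 193, 193, 198, 192, 196]
```

```bash
python3 -m handwheel '[{"xyz":[-0.3,1,0.1],"yaw":0},{"xyz":[-0.8,3,0.2],"yaw":0},{"xyz":[-0.8,6,0.2],"yaw":0},{"xyz":[-0.8,9,0.2],"yaw":0},{"xyz":[-0.8,11.5,0.2],"yaw":0},{"xyz":[-0.8,13,0.2],"yaw":0},{"xyz":[-0.8,14.2,0.2],"yaw":0},{"xyz":[-0.8,15.2,0.2],"yaw":0},{"xyz":[-0.8,15.8,0.2],"yaw":0},{"xyz":[-0.8,16.05,0.2],"yaw":0},{"xyz":[-0.8,16.05,0.2],"yaw":0},{"xyz":[-0.8,16.05,0.2],"yaw":0}]'
python3 look.py 12 3
```

```text
time_s: 19.6
tcp_pos: [0.6202, -0.1288, 0.2948]
tcp_rot: [0.681, 0.733, -0.0, -0.0]
force: [-0.3, -0.2, -1.7]
grip_width: 0.0099
19.9 [ 0.62050853 -0.12852217  0.29487063] 0.009879180809455271 [ 0.21  0.14 -1.58] [-1.1 -1.3 -2.3 -1.2 -1.8 -1.8]
```

View pics/w12.png

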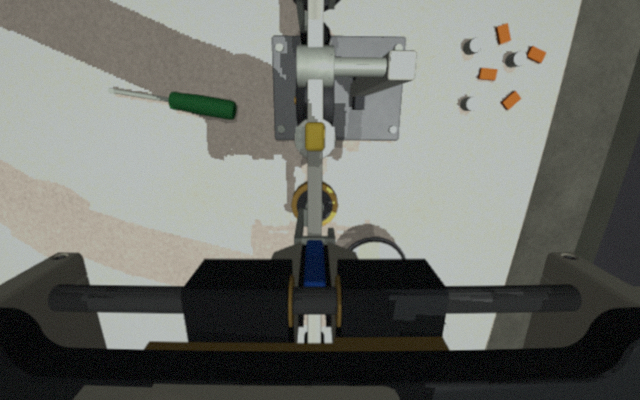

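View pics/v12.png

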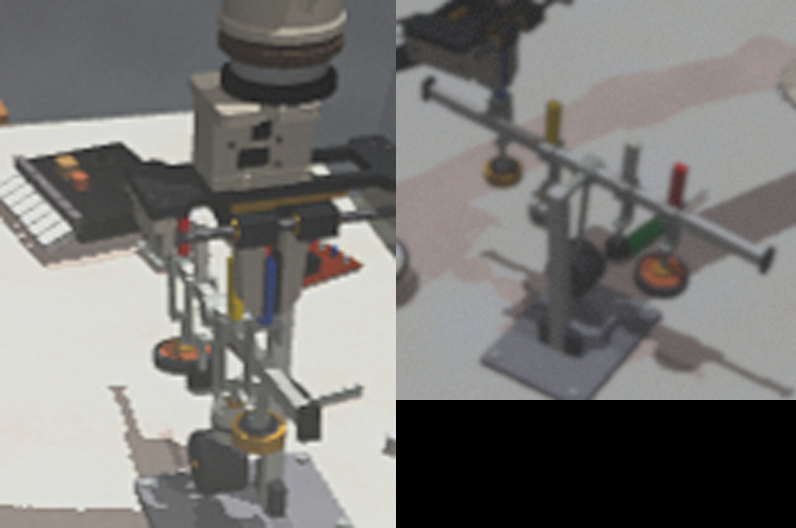

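```bash
python3 -m handwheel '[{"xyz":[0,0,0.5],"yaw":0},{"xyz":[0,0,1.2],"yaw":0},{"xyz":[0,0,1.7],"yaw":0},{"xyz":[0,0,2.0],"yaw":0},{"xyz":[0,0,2.2],"yaw":0},{"xyz":[0,0,2.35],"yaw":0},{"xyz":[0,0,2.5],"yaw":0},{"xyz":[0,0,2.65],"yaw":0},{"xyz":[0,0,2.8],"yaw":0},{"xyz":[0,0,2.95],"yaw":0},{"xyz":[0,0,3.1],"yaw":0},{"xyz":[0,0,3.2],"yaw":0},{"xyz":[0,0,3.3],"yaw":0},{"xyz":[0,0,3.4],"yaw":0},{"xyz":[0,0,3.5],"yaw":0},{"xyz":[0,0,3.6],"yaw":0},{"xyz":[0,0,3.6],"yaw":0},{"xyz":[0,0,3.6],"yaw":0}]'
python3 look.py 13 6
```

```text
time_s: 21.7
tcp_pos: [0.6206, -0.1285, 0.2587]
tcp_rot: [0.68, 0.733, -0.0, -0.0]
force: [0.7, -0.5, 0.3]
grip_width: 0.0101
22.15 [ 0.6206687  -0.12850413  0.25869522] 0.009888954748704727 [-0.27 -0.45 -0.2 ] [-0.2  0.4 -0.6 -0.5 -0.3 -1.  -0.1  0.2  0.2]
```

View pics/v13.png

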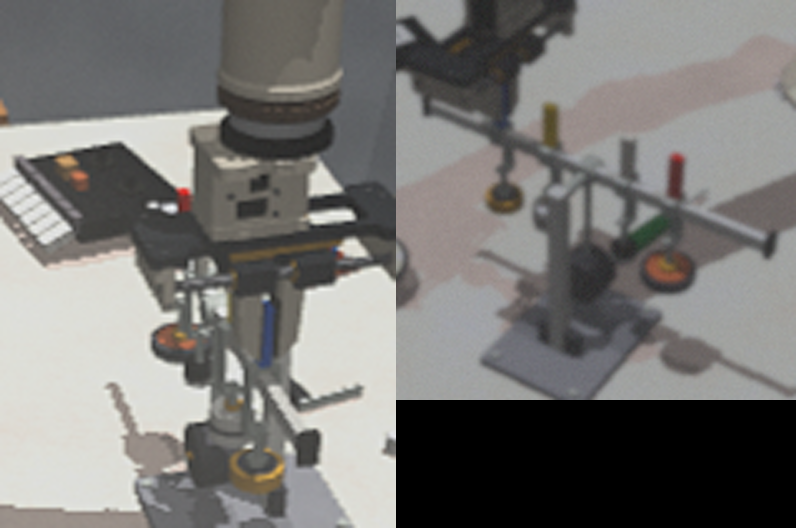

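```bash
python3 -m handwheel '[{"xyz":[0,0,0],"yaw":0},{"xyz":[0,0,0],"yaw":0},{"xyz":[0,0,0],"yaw":0},{"xyz":[0,0,0],"yaw":0},{"xyz":[0,0,0],"yaw":0}]' -0.45
python3 -m handwheel '[{"xyz":[0,0,-1],"yaw":0},{"xyz":[0,0,-3],"yaw":0},{"xyz":[0,0,-5.5],"yaw":0},{"xyz":[0,-3,-7.5],"yaw":0},{"xyz":[0,-7,-9],"yaw":0},{"xyz":[0,-11,-10],"yaw":0},{"xyz":[0,-14,-10],"yaw":0},{"xyz":[0,-16,-10],"yaw":0},{"xyz":[0,-16,-10],"yaw":0},{"xyz":[0,-16,-10],"yaw":0},{"xyz":[0,-16,-10],"yaw":0},{"xyz":[0,-16,-10],"yaw":0},{"xyz":[0,-16,-10],"yaw":0}]'
python3 look.py 14
python3 - <<'E'
from h import *
d=np.load('last.npz')
im=cv2.cvtColor(d['A'],cv2.COLOR_RGB2BGR)[125:245,230:390];cv2.imwrite('pics/A14.png',cv2.resize(im,None,fx=5,fy=5,interpolation=0))
im=cv2.cvtColor(d['B'],cv2.COLOR_RGB2BGR)[130:250,305:385];cv2.imwrite('pics/B14.png',cv2.resize(im,None,fx=5,fy=5,interpolation=0))
E
```

```text
time_s: 22.65
tcp_pos: [0.6207, -0.1285, 0.2587]
tcp_rot: [0.68, 0.733, 0.0, -0.0]
force: [-0.8, -0.3, 0.0]
grip_width: 0.0252
time_s: 23.95
tcp_pos: [0.4617, -0.1402, 0.3584]
tcp_rot: [0.68, 0.733, -0.0, -0.0]
force: [-0.1, -0.3, -0.9]
grip_width: 0.0252
24.1 [ 0.46130417 -0.14032923  0.35839363] 0.025533858038713633 [-0.17 -0.07  0.1 ] [-0.3 -0.1  0.7]
```

View pics/A14.png

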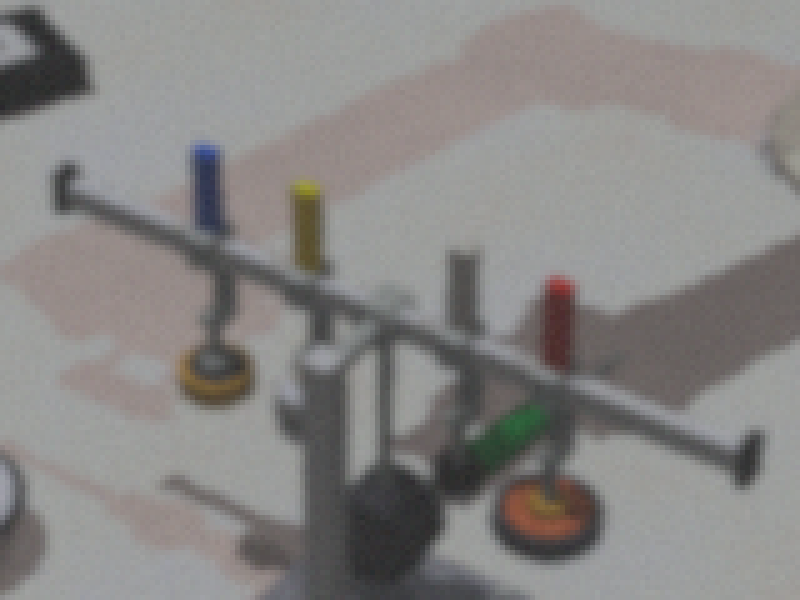

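View pics/B14.png

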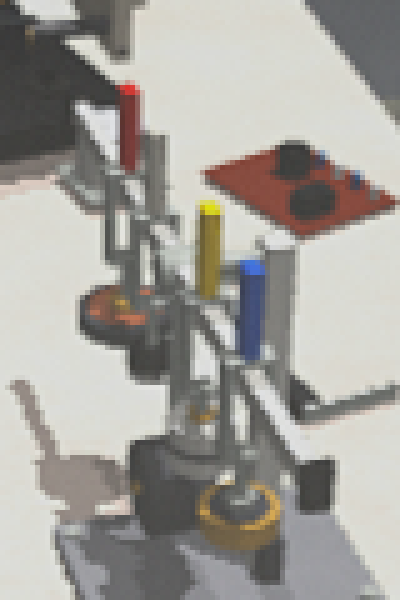

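View pics/w14.png

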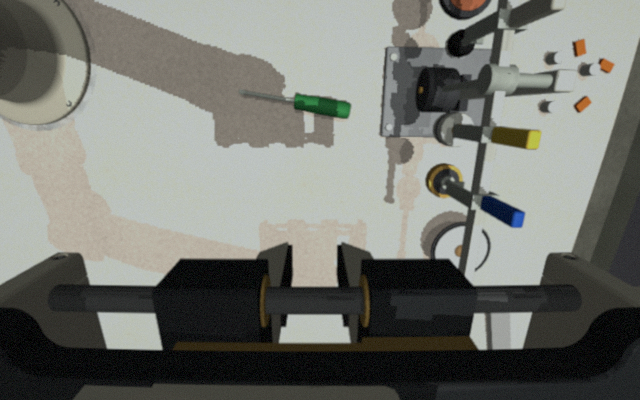

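```bash
cat > lean.py <<'E'
from h import *
def caps(A):
    # dark blobs near the ends
    g=cv2.cvtColor(A['img'],cv2.COLOR_RGB2GRAY); out=[]
    for (u0,v0,u1,v1) in((236,148,251,178),(370,200,390,236)):
        r=g[v0:v1,u0:u1].astype(float); w=np.clip(75-r,0,None); 
        vv,uu=np.mgrid[v0:v1,u0:u1]; out.append(((uu*w).sum()/w.sum(),(vv*w).sum()/w.sum()))
    return out
A=grab('scene');A2=grab('scene');A['img']=((A['img'].astype(int)+A2['img'])//2).astype(np.uint8);B=grab('side')
c=caps(A);P=onbar(A,*c[0]);Q=onbar(A,*c[1]);print(np.round(c,2).tolist(),np.round(P+Q,4),'lean',(Q[1]-P[1])/(Q[0]-P[0]))
b=grip(A['img'],'blue',(262,145,285,180));print('blue',onbar(A,*b[0]),b[1:])
E
python3 lean.py
python3 - <<'E'
from h import *
A=grab('scene')
P=onbar(A,243.2,162.6);Q=onbar(A,379.4,216.8);print((Q[1]-P[1])/(Q[0]-P[0]))
print(onbar(A,230+206/5,125+188/5),onbar(A,230+307/5,125+227/5),onbar(A,230+463/5,125+290/5),onbar(A,230+559/5,125+322/5))
B=grab('side')
print(onbar(B,305+251/5,130+310/5),onbar(B,305+208/5,130+250/5),onbar(B,305+130/5,130+127/5),'cap',onbar(B,368.4,227))
E
```

```text
[[242.33, 162.29], [378.88, 216.7]] [-0.2069  0.2168  0.2011  0.2158] lean -0.002311222963604293
blue (np.float64(-0.11000318776434614), np.float64(0.25615909988013097)) ([269, 154, 5, 17], 56)
-0.0018640240124271693
(np.float64(-0.10950660089334395), np.float64(0.2526146751487469)) (np.float64(-0.047049596791112966), np.float64(0.25255134641947896)) (np.float64(0.044791242174092125), np.float64(0.2507845984737531)) (np.float64(0.09850421428607128), np.float64(0.2537425458461141))
(np.float64(-0.11187246691853044), np.float64(0.2564551401404058)) (np.float64(-0.04772905639371484), np.float64(0.2545938930541791)) (np.float64(0.0895582847382462), np.float64(0.25914406595793554)) cap (np.float64(-0.20501248377586354), np.float64(0.21887340636284913))
```

```bash
cat > v.py <<'E'
from h import *
import sys
W=grab('wrist','V%s.png'%sys.argv[1]);W2=grab('wrist');s=status.read_state()
np.savez('V%s.npz'%sys.argv[1],img=(W['img'].astype(float)+W2['img'])/2,**{k:W[k] for k in('camera_matrix','k1','xyz','orientation')},tcp=s['tcp_pos'])
print(s['time_s'],s['tcp_pos'],W['xyz'],W2['xyz'],s['joint_velocities'].round(3))
E
python3 -m handwheel '[{"xyz":[-4,0,1.5],"yaw":0},{"xyz":[-8,0,3.5],"yaw":0},{"xyz":[-10.5,0,4.8],"yaw":0},{"xyz":[-10.5,0,4.8],"yaw":0},{"xyz":[-10.5,0,4.8],"yaw":0},{"xyz":[-10.5,0,4.8],"yaw":0}]'
python3 v.py 1
python3 -m handwheel '[{"xyz":[0,4,0],"yaw":0},{"xyz":[0,8,0],"yaw":0},{"xyz":[0,12,0],"yaw":0},{"xyz":[0,16,0],"yaw":0},{"xyz":[0,16,0],"yaw":0},{"xyz":[0,16,0],"yaw":0},{"xyz":[0,16,0],"yaw":0}]'
python3 v.py 2
```

```text
time_s: 24.95
tcp_pos: [0.4694, -0.2439, 0.3111]
tcp_rot: [0.68, 0.733, 0.0, 0.0]
force: [0.4, 0.4, 0.6]
grip_width: 0.0251
25.05 [ 0.46952234 -0.24382514  0.31130648] [ 0.46344008 -0.16517999  0.4527089 ] [ 0.46345989 -0.16503285  0.45286432] [-0.    -0.002  0.004  0.002  0.002 -0.001  0.002]
time_s: 25.75
tcp_pos: [0.6276, -0.2333, 0.3111]
tcp_rot: [0.681, 0.733, -0.0, -0.0]
force: [0.1, -0.4, 0.9]
grip_width: 0.0252
25.85 [ 0.62748372 -0.23367846  0.31156629] [ 0.62189416 -0.15446698  0.45264776] [ 0.62170045 -0.15475818  0.45296749] [ 0.002 -0.002 -0.001 -0.002 -0.002 -0.003 -0.   ]
```

View pics/V1.png

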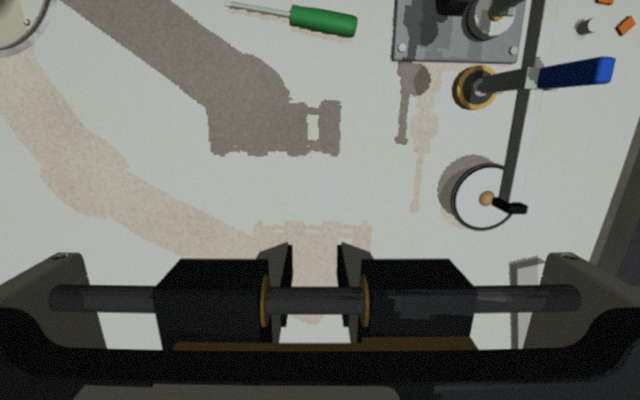

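View pics/V2.png

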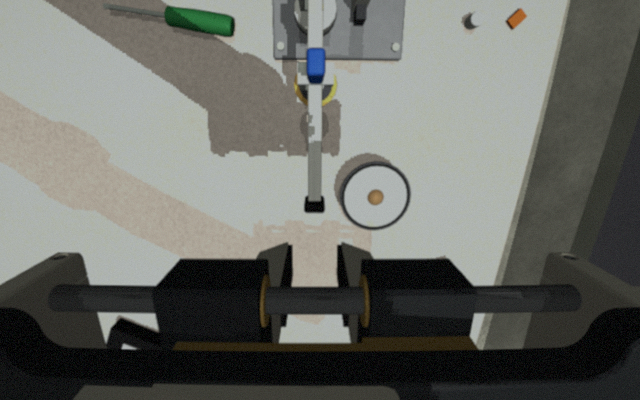

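```bash
python3 -m handwheel '[{"xyz":[0,-4,0],"yaw":0},{"xyz":[0,-8,0],"yaw":0},{"xyz":[0,-12,0],"yaw":0},{"xyz":[4,-16,0],"yaw":0},{"xyz":[8.5,-16,0],"yaw":0},{"xyz":[13,-16,0],"yaw":0},{"xyz":[17.5,-16,0],"yaw":0},{"xyz":[22,-16,0],"yaw":0},{"xyz":[26.5,-16,0],"yaw":0},{"xyz":[31,-16,0],"yaw":0},{"xyz":[34,-16,0],"yaw":0},{"xyz":[34,-16,0],"yaw":0},{"xyz":[34,-16,0],"yaw":0},{"xyz":[34,-16,0],"yaw":0}]'
python3 v.py 3
python3 -m handwheel '[{"xyz":[0,4,0],"yaw":0},{"xyz":[0,8,0],"yaw":0},{"xyz":[0,12,0],"yaw":0},{"xyz":[0,16,0],"yaw":0},{"xyz":[0,16,0],"yaw":0},{"xyz":[0,16,0],"yaw":0},{"xyz":[0,16,0],"yaw":0}]'
python3 v.py 4
```

```text
time_s: 27.25
tcp_pos: [0.4437, 0.0924, 0.3111]
tcp_rot: [0.681, 0.732, 0.0, 0.0]
force: [-0.1, -0.3, 0.3]
grip_width: 0.0254
27.35 [0.44384775 0.09241661 0.3109431 ] [0.43798494 0.17127195 0.452648  ] [0.43814702 0.171175   0.45258974] [ 0.002  0.006 -0.004 -0.004 -0.001  0.    -0.002]
time_s: 28.05
tcp_pos: [0.6025, 0.1048, 0.3106]
tcp_rot: [0.681, 0.732, -0.0, -0.0]
force: [-0.4, -0.8, -1.1]
grip_width: 0.025
28.15 [0.60242512 0.10542306 0.31123088] [0.59694791 0.18372188 0.4521472 ] [0.59675157 0.18395906 0.45257533] [-0.003 -0.005 -0.002 -0.004 -0.002 -0.002  0.   ]
```

View pics/V3.png

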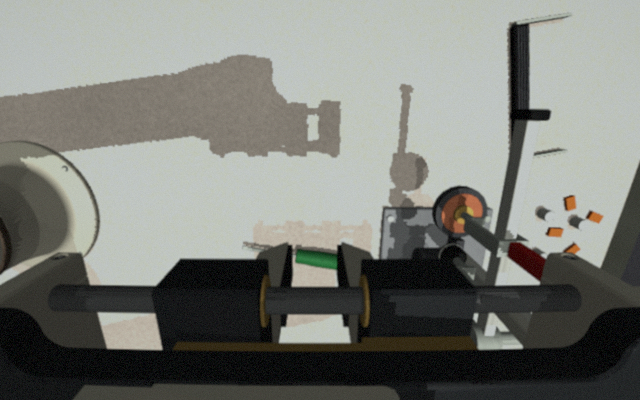

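View pics/V4.png

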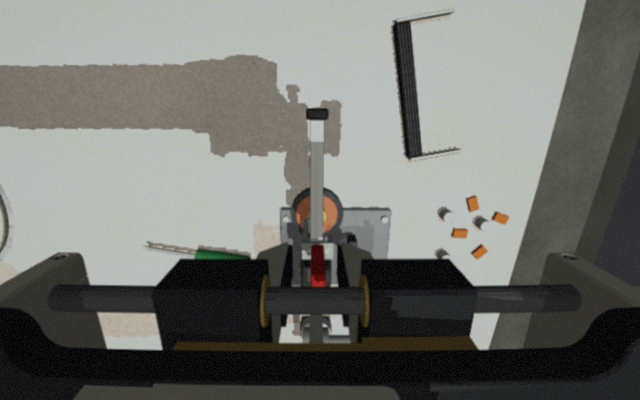

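Run:
```python
import numpy as np
for n,vs,r in(('1',(120,135,150),(490,560)),('3',(140,160,180,200),(490,560)),('2',(100,130,150,170,190,203,207),(295,335)),('4',(110,113,117,150,170),(295,340))):
    im=np.load(f'V{n}.npz')['img']
    for v in vs: print(n,v,r[0],im[v,r[0]:r[1]].mean(1).astype(int).tolist())
```

```text
1 120 490 [177, 179, 178, 178, 179, 178, 176, 177, 178, 178, 179, 177, 176, 176, 177, 178, 175, 179, 177, 178, 173, 150, 92, 53, 48, 49, 50, 50, 50, 50, 51, 51, 52, 76, 127, 165, 177, 178, 178, 177, 175, 179, 178, 176, 177, 177, 174, 171, 171, 173, 173, 176, 173, 174, 172, 174, 175, 175, 174, 175, 174, 173, 170, 173, 173, 173, 172, 176, 177, 177]
1 135 490 [177, 177, 179, 176, 176, 177, 175, 175, 176, 179, 178, 174, 177, 174, 176, 176, 178, 179, 164, 108, 58, 50, 52, 51, 52, 50, 50, 51, 52, 46, 69, 119, 163, 175, 177, 179, 179, 178, 176, 179, 177, 176, 176, 174, 171, 172, 174, 175, 174, 177, 174, 172, 174, 175, 174, 174, 175, 173, 176, 177, 176, 175, 177, 178, 174, 177, 176, 173, 175, 178]
1 150 490 [177, 174, 177, 176, 175, 176, 174, 177, 177, 176, 176, 178, 176, 176, 178, 171, 132, 79, 49, 48, 51, 49, 53, 50, 49, 50, 51, 62, 96, 145, 176, 178, 178, 176, 176, 176, 180, 178, 178, 177, 179, 171, 171, 174, 173, 175, 174, 174, 175, 177, 177, 173, 175, 174, 172, 177, 173, 174, 175, 176, 176, 177, 177, 178, 176, 174, 174, 176, 175, 176]
3 140 490 [193, 194, 189, 192, 192, 194, 195, 192, 1
[... 3147 characters left out ...]
 123, 121, 130]
4 117 295 [117, 119, 122, 120, 118, 121, 120, 124, 122, 120, 105, 60, 23, 25, 24, 31, 30, 33, 31, 32, 28, 37, 35, 34, 36, 40, 38, 37, 40, 44, 41, 30, 39, 82, 114, 123, 124, 124, 120, 120, 122, 123, 127, 126, 127]
4 150 295 [110, 116, 116, 120, 120, 119, 118, 114, 112, 112, 113, 115, 119, 124, 115, 110, 119, 128, 128, 127, 125, 126, 127, 128, 129, 129, 131, 126, 117, 117, 119, 117, 112, 115, 116, 117, 117, 117, 121, 122, 124, 125, 117, 123, 146]
4 170 295 [116, 118, 118, 117, 118, 118, 119, 116, 116, 118, 121, 122, 120, 118, 109, 106, 121, 127, 129, 128, 124, 124, 126, 126, 130, 129, 131, 129, 143, 180, 191, 190, 188, 190, 188, 189, 189, 187, 187, 186, 189, 187, 190, 188, 188]
```

```bash
cat > lz.py <<'E'
from h import *
L=lambda n:dict(np.load(f'V{n}.npz'))
V={n:L(n) for n in'1234'}
for n in V: V[n]['k1']=float(V[n]['k1'])
c=[onz(V['2'],314.25,170,.225),onz(V['2'],314.2,190,.225),onz(V['2'],314.15,205,.231),onz(V['4'],316.8,113,.231),onz(V['4'],316.8,117,.231),onz(V['4'],317,170,.225)]
c=np.array(c);print(c.round(4).tolist());k=np.polyfit(c[:,1],c[:,0],1);print(k,'mid y from caps',(c[2,1]+c[3,1])/2)
n=np.array([1,-k[0],0]);nl=np.linalg.norm(n)
def plane(f,u,v,off):
    o,d=ray(f,u,v); t=(k[1]+off*nl-o@n)/(d@n); p=o+t*d; return p[1],p[2]
T=[plane(V['1'],*q,-.005) for q in((523.75,120),(520.9,135),(518.4,150))]
T2=[plane(V['3'],*q,-.005) for q in((523.4,140),(519.75,160),(515.75,180),(511.8,200))]
B1=[plane(V['1'],*q,-.005) for q in((511.6,120),(508.9,135),(506.3,150))]
B2=[plane(V['3'],*q,-.005) for q in((507.7,160),(504.15,180),(500.45,200))]
for a in(T,T2,B1,B2): print(np.round(a,4).tolist())
for a,b in((T,T2),(B1,B2)):
    a,b=np.mean(a,0),np.mean(b,0);print('lean',(b[1]-a[1])/(b[0]-a[0]),a,b)
E
python3 lz.py; python3 -c "
from h import *;print(status.read_state()['time_s'])"
```

```text
[[0.6247, -0.1954, 0.225], [0.6258, -0.2109, 0.225], [0.6266, -0.2211, 0.231], [0.5983, 0.184, 0.231], [0.5986, 0.1813, 0.231], [0.6016, 0.143, 0.225]]
[-0.06927772  0.6112354 ] mid y from caps -0.018531203130726148
[[-0.1569, 0.2247], [-0.1677, 0.2246], [-0.1787, 0.2249]]
[[0.1647, 0.2252], [0.1498, 0.2253], [0.1343, 0.2251], [0.1183, 0.225]]
[[-0.1572, 0.2101], [-0.1687, 0.21], [-0.1804, 0.2101]]
[[0.1476, 0.2106], [0.1312, 0.2107], [0.1142, 0.2107]]
lean 0.0013405742120074407 [-0.16773478  0.22472389] [0.14176866 0.2251388 ]
lean 0.001970547823538058 [-0.16877784  0.21006616] [0.13101154 0.21065691]
28.15
```

```bash
python3 -m handwheel '[{"xyz":[0,0,-2],"yaw":0},{"xyz":[0,-4,-4],"yaw":0},{"xyz":[0,-8,-5],"yaw":0},{"xyz":[0,-12,-5],"yaw":0},{"xyz":[0,-15,-5],"yaw":0},{"xyz":[0,-15,-5],"yaw":0},{"xyz":[0,-15,-5],"yaw":0}]'
python3 lean.py
python3 - <<'E'
from h import *
A=grab('scene','fa.png');B=grab('side','fb.png');print(status.read_state()['time_s'])
E
```

```text
time_s: 28.85
tcp_pos: [0.4532, 0.0948, 0.3618]
tcp_rot: [0.68, 0.733, 0.001, 0.0]
force: [-0.3, 0.1, 0.7]
grip_width: 0.0254
[[242.28, 162.24], [378.86, 216.7]] [-0.2071  0.2169  0.2011  0.2158] lean -0.0026164507735486394
blue (np.float64(-0.1100177621055643), np.float64(0.2559071070976219)) ([269, 154, 5, 17], 55)
29.1
```

View pics/fa.png

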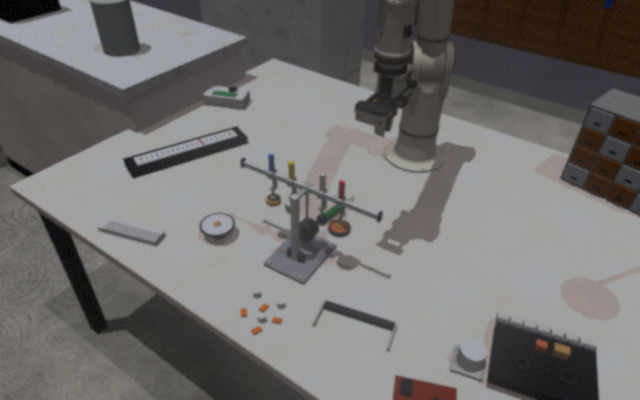

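View pics/fb.png

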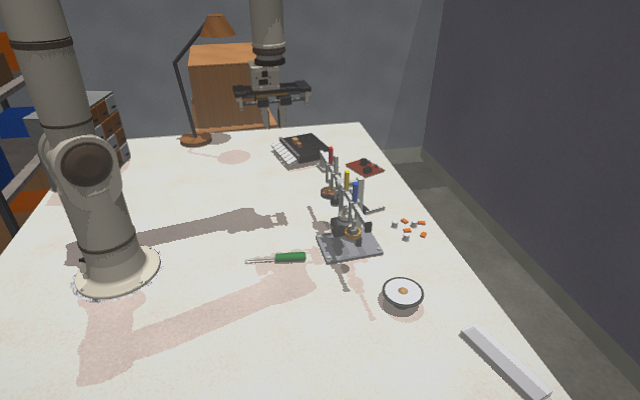

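Both pictures show all four hangers on the bar: blue at (271,162), yellow at (291,170), white at (322,182) and red at (342,188) in the scene view. The speaker, handle and screwdriver are where they started, and the gripper is clear of everything. I'm handing it in.

```bash
python3 -c "
from h import *;print(robot.hand_in())"
```

```text
the job is handed in; nothing more can be done
None
```

Both flywheels are hanging on the bar, the bar stands level to within about 0.003 rad, and the job was handed in at about 29 s.

- **Large flywheel:** I hung it first, about 97 mm from the middle on the high side, beyond the knob. I lowered it slowly until the wrist force was about zero, then let go. The bar then leaned about 0.12 rad to that side.
- **Small flywheel:** I hung it about 110 mm from the middle, beyond the motor, in the same way. That brought the bar level, so neither hanger had to be slid along the bar.

**Last checks:**
- **Level:** The wrist camera, viewing both ends of the bar, gave a lean of +0.0013 to +0.0020 rad, with the upper face at 0.225 m as it should be. The scene camera gave −0.0026 rad. They differ in sign, but both are within what the cameras can measure.
- **Rest of the scene:** In the final pictures, the motor and knob are still hanging. The speaker, handle and screwdriver appear unmoved, and the gripper is clear of everything.

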